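Load and start a UV curing station

ROBOT

A 6-joint arm with a two-finger parallel gripper is mounted at the origin on the work surface. World frame = base frame: x ahead of the robot, y to its left, z up, the work surface at z = 0. Lengths are in mm, angles in rad, forces in N, time in s.
With the tool pointing down it reaches from about 400 to 925 mm from the base axis. Payload 12.5 kg.
Tool frame: the origin (TCP) lies between the finger pads; the fingertips stand 25 mm ahead of it and the grasp point (between the pads) lies 6 mm ahead of it; z points along the fingers, y is the line along which they close (so a half turn about z gives the same grasp; the last joint's range is limited). The gripper opens to 95 mm and grips with 3 to 60 N. Pads are 20 mm wide; open, the fingers measure 119 mm over their backs; the gripper's body (75 mm by 180 mm) begins 59 mm behind the grasp point.
Start: joints at [1.113, 0.491, 1.559, -0, 1.092, -0.106], TCP at [215.351, 586.744, 239.661] pointing down, gripper open.
Joint ranges: [-3.1, 3.1], [-0.84, 2.19], [0.05, 2.79], [-1.13, 4.28], [0.06, 2.93], [-2.69, 2.69]. Speed limits (rad/s): [2.22, 2.22, 2.79, 3.14, 3.14, 3.14].

INTERFACE

Orientations are given as [roll, pitch, yaw] about the fixed x, y, z axes, in that order (R = Rz(yaw) Ry(pitch) Rx(roll)).
In Python, from cell import state, read_camera, job_done, cut_out gives the robot as it stands. The module is installed in compiled form; this text tells all that it offers.
- The arm moves only by the tool jog_arm, never from a script. Its argument "motion" is a list of rows, each a list of 2 entries, a list of its own where there are three numbers: the shift along the tool's x, y, z in mm, then the turn about the tool's z in rad. A call has 1 to 5 rows; each row is the pose to reach, as a shift and turn from the pose commanded when the call began, along the tool's axes at that moment; what a row does not reach only later rows make up. A row lasts 1/10 s, in which the tool goes at most 50 mm and 8.59 degrees, less where a joint would pass 70% of its speed; a pose out of reach is approached as far as the arm can. A call with a gripper value outside its range is refused whole. "grip" is the closure, from 0 (fully open) to 1 (shut), set as the call begins (left out, the last holds). The fingers move at their own pace and stop on an object; the grip force is fixed at half the most. Time passes only in rows, so rows that repeat a pose let the fingers close. It gives the time, the measured TCP pose, the force, the opening and the grip force at its end, in the units of the state.
- state(): the state, without advancing time (a new reading comes with each control period).
- read_camera(name): name is "side" or "top"; returns a dict with "img" (420x560x3 uint8, blue, green, red), "vertical_fov" (degrees; the focal length in pixels is half the picture's height over the tangent of half this angle, whatever the lens; pixels are square), "cx", "cy" (the principal point, pixels), "extrinsics" (4x4, takes a point from camera to world coordinates). Camera axes: x right, y up, looking along -z (the intrinsics and any distortion apply to the point x, -y, -z); pixel columns grow to the right and rows downward; lengths in mm; the calibration is good to about 2 mm. A picture is of the moment at which its call begins. There is no depth.
- job_done(): hands the job in; it is judged then, once.
Trained networks look in a picture, given as the dict that the camera call returned (one of the last four; its "shot" number tells which), for a name from the list of things; names that differ only in an ending like _2 or _b are one class to them, and where a whole thing is asked for, a point or a joint stands for the part that bears it (a point fixed in the world has none). Each returns a list of dicts, best first, with "p" (0 to 1); they miss things now and then, are a little off and sometimes report something else, mostly with a low value. They report only what shows in the picture. A call takes as long as a camera call. They do not tell look-alikes from the thing itself.
- cut_out(name, picture): "region" (420x560 bool, what is visible of it) and "box" ([left, top, right, bottom] in pixels, round what is visible of it).
The state is a dict: "t": time; "joints": joint angles; "qvel": joint speeds; "tau": joint torques, N m; "eef_pos": TCP position; "tcp_rot": TCP orientation; "ft_force": force on the tool from outside, world axes, zero at the start; "moment": the same for the moment, N m; "opening": opening from 0.0 (shut) to 1.0 (fully open); "grip_force": force on a finger pad.
Only numpy, scipy, OpenCV 4.12 (cv2) and the standard library are available. Lean on these libraries where they do the work, as an engineer would, in place of code of your own. Each camera call takes 0.05 s, during which the arm holds its last target. There are 200 camera calls.

TASK

Start the next cure: the lamp's shutter was left open, so first slide it fully shut, then stand every yellow T-bar on the bench foot-down in a pocket of the slanted rack, one to a pocket and right home, and roll the power wheel until its white line is level with the red pointers. Only when all that is done slide the shutter fully open; no bar may stand before the open lamp while the wheel is off its mark. Leave the open yellow box standing where it is.

Things in the scene. Friction and masses are not known exactly. Their poses are not given: they have to be found in the camera images.
- station: fixed UV curing station: base plate 290 x 415 x 12 mm; white console at its right end, its grey panel 80 mm above the table; slanted rack in the middle and left; white lamp housing 135 mm high behind the rack, its front face 90 mm behind the pocket floors. x points from the robot's side to the lamp, y left along the rack, z up; turned about the vertical only.
- rack: grey slanted rack on the station: four square pockets in a row, 26 x 26 mm, 85 mm deep, 58 mm apart, solid white between. Origin at mid-row on the level of the pocket floors, 32 mm above the table; z runs up the pockets' axes, 45 deg above level, mouths tipped towards the robot's side, away from the lamp; y along the row to the left. A bar let go in a pocket slides home by itself.
- pocket1 (a point): centre of the mouth of pocket 1, counted from the console end; axes of the rack; the pocket floor lies 85 mm down its -z
- pocket2 (a point): centre of the mouth of pocket 2, counted from the console end; axes of the rack; the pocket floor lies 85 mm down its -z
- pocket3 (a point): centre of the mouth of pocket 3, counted from the console end; axes of the rack; the pocket floor lies 85 mm down its -z
- pocket4 (a point): centre of the mouth of pocket 4, counted from the console end; axes of the rack; the pocket floor lies 85 mm down its -z
- power_wheel (a joint): black ribbed thumbwheel, 72 mm across, 14 mm wide, 12 mm proud of a slot in the panel, axle along station y. Rad, 0 to 3.0 between stops; grows as the top of the rim rolls away from the robot (station +x). Its white line is level with the red pointers, at the top, at 2.0; it starts at 0.2 to 1.0, line low or hidden on the robot's side. A fingertip pressed on it turns it; it stays where left.
- wheel_top (a point): fixed point at the top of the wheel's rim, mid-width, 92 mm above the table; the red pointers stand beside it along y. Station axes. Turning takes about 0.9 N at the rim.
- shutter (a joint): the lamp's shutter slide: orange grip tab (24 mm along station x, 16 along y, 34 high) in a track on the console, moving the blades before the lamp windows. Metres: 0 fully shut (right end stop, thin black mark), 0.060 fully open (left end stop, violet mark); slides along station +y to open, takes about 2 N, stays where left. Starts more or less open.
- shutter_grip (a point): centre of the orange grip tab, half-way up it, 98 mm above the table; moves with it; station axes
- bar1_mid (a point): yellow printed T-bar, loose, lying on the mat: 140 mm long, 60 g, square shaft 18 x 18 mm, at one end a T-head 30 mm wide, 18 thick, 20 long. This is mid-length, half-way up; x runs along the bar to the head (which at the start points to the robot), y across the head, z out of the flat face. May be absent.
- bar1_foot (a point): the centre of the end face of that bar's plain foot, 70 mm from its mid point; same axes
- bar2_mid (a point): yellow printed T-bar, loose, lying on the mat: 140 mm long, 60 g, square shaft 18 x 18 mm, at one end a T-head 30 mm wide, 18 thick, 20 long. This is mid-length, half-way up; x runs along the bar to the head (which at the start points to the robot), y across the head, z out of the flat face. May be absent.
- bar2_foot (a point): the centre of the end face of that bar's plain foot, 70 mm from its mid point; same axes
- bar3_mid (a point): yellow printed T-bar, loose, lying on the mat: 140 mm long, 60 g, square shaft 18 x 18 mm, at one end a T-head 30 mm wide, 18 thick, 20 long. This is mid-length, half-way up; x runs along the bar to the head (which at the start points to the robot), y across the head, z out of the flat face. May be absent.
- bar3_foot (a point): the centre of the end face of that bar's plain foot, 70 mm from its mid point; same axes
- bar4_mid (a point): yellow printed T-bar, loose, lying on the mat: 140 mm long, 60 g, square shaft 18 x 18 mm, at one end a T-head 30 mm wide, 18 thick, 20 long. This is mid-length, half-way up; x runs along the bar to the head (which at the start points to the robot), y across the head, z out of the flat face. May be absent.
- bar4_foot (a point): the centre of the end face of that bar's plain foot, 70 mm from its mid point; same axes
- yellow_box_mid (a point): bystander: an open yellow printed box, 70 x 90 x 75 mm high; its centre, half-way up
Not all that is in view belongs to the job. Leave any green look-alike of the part that bears bar4_mid alone.

How it is judged:
By the outcome, as a careful person would: the job done as asked, in the order asked, and still so for the second after the job is handed in, with the robot touching nothing.
Of bar1, bar2, bar3, bar4 only 3 to 4 are there at a start; the rules pass over those that are not, and their reading is None.
At some moment in a run one of bar1, bar2, bar3, bar4 may be knocked a few centimetres aside while the robot is not near it.
Once in a run the grip may slacken for a moment while it holds something.
It also fails if it takes over 208 s, if anything falls off the work surface, if the arm or the gripper's body presses on something with over 40 N, if the wrist force passes 120 N, or if a joint passes its speed limit or range.

## Working session

There is one attempt and no reset: what is moved stays moved. The work goes in short steps, Python scripts to look and compute and a tool call to move; the robot and the scene stay as the last step left them, time stands still between calls to the robot, and variables do not carry over. Pictures are saved under pics/ and viewed, at most 14 in all, crops included, and the job is handed in when it is done.

Besides the shell and the picture viewer there is one more tool, called after ">>>" in YAML: its name, and indented under it one key for each argument. jog_arm: Moves the arm, as the interface text tells. Its arguments: {"type":"object","properties":{"motion":{"type":"array"},"grip":{"type":"number"}},"required":["motion"]}

```bash
ls; mkdir -p pics; python3 - <<'E'
from cell import *
import cv2,numpy as np
print(state())
for n in("side","top"):
    p=read_camera(n); cv2.imwrite(f"pics/{n}0.png",p["img"])
    print(n,{k:v for k,v in p.items() if k!="img"})
    for nm in("station","shutter","power_wheel","bar1_mid","yellow_box_mid"):
        print(nm,[(round(d["p"],2),d["box"]) for d in cut_out(nm,p)])
E
```

```text
pics
{'t': 0.0, 'joints': array([ 1.11340269e+00,  4.91557916e-01,  1.55944091e+00,  2.00769115e-05,
        1.09168574e+00, -1.05573418e-01]), 'qvel': array([ 2.55891913e-04, -7.92081081e-05, -7.22766102e-04,  2.86488158e-04,
        1.69514312e-06, -6.41791171e-05]), 'tau': array([ 6.30582035e-04, -6.12644148e+01, -2.58204818e+01,  6.92835893e-02,
        4.79797251e-02, -7.08660923e-05]), 'eef_pos': array([215.24582985, 586.5439674 , 239.06569357]), 'tcp_rot': array([-3.1405087e+00, -1.3276982e-04,  2.7897631e+00]), 'ft_force': array([0.51212421, 0.42452146, 0.44506233]), 'moment': array([ 0.03008877, -0.02997177, -0.03213169]), 'grip_force': 0.0, 'opening': 0.9990374111062598}
side {'vertical_fov': 52.35237094032523, 'cx': 274.96076601172285, 'cy': 212.66541479288688, 'extrinsics': array([[ 8.62883218e-01,  3.02204261e-01, -4.05098921e-01,
         1.82073181e+02],
       [-5.05182416e-01,  5.39430375e-01, -6.73650946e-01,
        -6.16722054e+02],
       [ 1.49424774e-02,  7.85930948e-01,  6.18133697e-01,
         7.18392229e+02],
       [ 0.00000000e+00,  0.00000000e+00,  0.000
[... 266 characters left out ...]
 [162.9, 163.2, 194.0, 187.5])]
top {'vertical_fov': 51.3075512730422, 'cx': 282.63950784535666, 'cy': 204.96535360117363, 'extrinsics': array([[-2.25151864e-02,  9.84387017e-01, -1.74571670e-01,
         3.83351416e+02],
       [-9.99557329e-01, -1.87683424e-02,  2.30845420e-02,
         5.76641434e+01],
       [ 1.94477025e-02,  1.75014145e-01,  9.84373829e-01,
         1.25233335e+03],
       [ 0.00000000e+00,  0.00000000e+00,  0.00000000e+00,
         1.00000000e+00]]), 'shot': 2}
station [(0.77, [292.9, 153.4, 450.1, 266.1])]
shutter [(0.73, [307.4, 179.5, 428.8, 212.1])]
power_wheel [(0.69, [423.7, 234.6, 428.1, 250.1])]
bar1_mid []
yellow_box_mid [(0.58, [200.8, 148.3, 238.0, 180.8])]
```

View pics/side0.png

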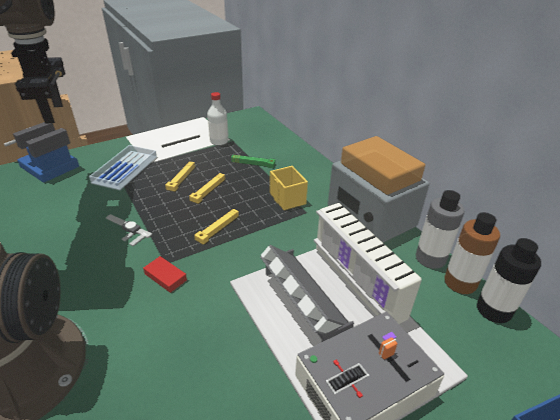

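View pics/top0.png

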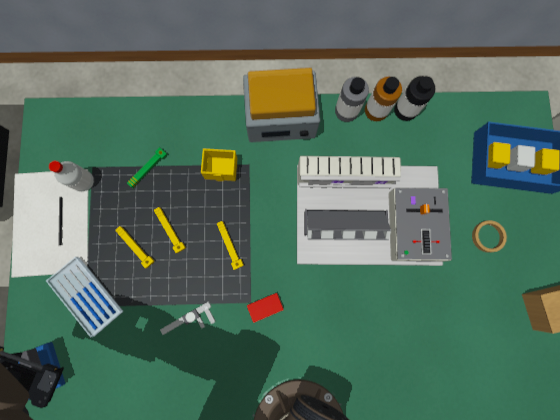

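The side picture shows three yellow bars at (181,176), (208,187) and (217,226), the green look-alike at (253,160) and the box at (289,188). In it the tab is at (389,346) and the wheel at (347,377). The top picture shows the bars at (134,246), (169,230) and (230,245), and the green one at (147,167). The tab is at (425,209), the wheel at (426,241) and the rack at (347,225). I'll measure and view enlarged crops.

```bash
cat > h.py <<'E'
from cell import *
import cv2,numpy as np
from scipy.spatial.transform import Rotation as R
def ray(p,u,v):
    f=p["img"].shape[0]/2/np.tan(np.radians(p["vertical_fov"]/2)); E=p["extrinsics"]
    d=E[:3,:3]@np.array([(u-p["cx"])/f,-(v-p["cy"])/f,-1.]); return E[:3,3],d
def onz(p,u,v,z):
    o,d=ray(p,u,v); return o+d*(z-o[2])/d[2]
def proj(p,X):
    f=p["img"].shape[0]/2/np.tan(np.radians(p["vertical_fov"]/2)); E=p["extrinsics"]
    c=E[:3,:3].T@(np.asarray(X,float)-E[:3,3]); return np.array([p["cx"]+f*c[0]/-c[2],p["cy"]-f*c[1]/-c[2]])
def tri(ps,uvs):
    A=np.zeros((3,3));b=np.zeros(3)
    for p,(u,v) in zip(ps,uvs):
        o,d=ray(p,u,v); d=d/np.linalg.norm(d); M=np.eye(3)-np.outer(d,d); A+=M;b+=M@o
    return np.linalg.solve(A,b)
def mask(img,lo,hi): return cv2.inRange(cv2.cvtColor(img,cv2.COLOR_BGR2HSV),lo,hi)
def blobs(m,amin=15):
    c,_=cv2.findContours(m,cv2.RETR_EXTERNAL,cv2.CHAIN_APPROX_NONE)
    return [k for k in c if cv2.contourArea(k)>=amin]
E
python3 - <<'E'
from h import *
np.set_printoptions(precision=1,suppress=True)
T=read_camera("top");S=read_camera("side")
for p,z in((T,9),(S,9)):
  print("bars/yellow")
  for k in blobs(mask(p["img"],(22,120,80),(33,255,255)),60):
    m=np.zeros((420,560),np.uint8);cv2.drawContours(m,[k],-1,1,-1); v,u=np.nonzero(m)
    W=np.array([onz(p,a,b,z)[:2] for a,b in zip(u,v)]); (c,s,a)=cv2.minAreaRect(W.astype(np.float32))
    ev=np.linalg.eigh(np.cov((W-W.mean(0)).T))[1][:,1]
    print(u.mean(),v.mean(),"rect",np.array(c),np.array(s),"axis",np.degrees(np.arctan2(ev[1],ev[0])))
for n,lo,hi in(("orange",(5,150,120),(16,255,255)),("red",(0,150,100),(4,255,255)),("violet",(125,80,60),(150,255,255))):
  for p in(T,S):
    for k in blobs(mask(p["img"],lo,hi),3):
      b=cv2.boundingRect(k); print(n,p["shot"],b,cv2.contourArea(k))
cv2.imwrite("pics/tc.png",cv2.resize(T["img"][145:275,285:460],None,fx=4.5,fy=4.5,interpolation=cv2.INTER_CUBIC))
cv2.imwrite("pics/sc.png",cv2.resize(S["img"][195:420,225:475],None,fx=2.6,fy=2.6,interpolation=cv2.INTER_CUBIC))
E
```

```text
bars/yellow
134.53882352941176 247.4070588235294 rect [496.2 450.8] [144.3  32.7] axis -138.25897704152572
229.468671679198 246.1704260651629 rect [493.9 183.2] [143.   31.6] axis -157.60974138799284
169.03194103194105 230.56019656019657 rect [539.1 358.4] [143.9  32.2] axis -149.71281302966008
546.3523489932886 161.16275167785236 rect [ 722.2 -755.8] [83.6 81. ] axis 127.54539494191474
218.61059479553904 164.40520446096653 rect [727.  213.9] [103.6  97. ] axis 67.48841636297144
498.5828343313373 154.75249500998004 rect [ 741.9 -619.2] [63.6 81. ] axis 149.73154543001334
bars/yellow
215.71283095723015 226.39714867617107 rect [491.6 187.6] [155.2  43.2] axis -156.46592944239032
206.48732394366198 188.24788732394367 rect [539.2 357.9] [156.8  42. ] axis -148.1900084542366
287.851030110935 187.1339144215531 rect [744.6 246. ] [219.9 107. ] axis 62.88568639640795
179.31632653061226 176.91836734693877 rect [489.7 455.1] [158.7  42.1] axis -136.77878712639642
orange 3 (420, 204, 6, 10) 26.0
orange 4 (382, 341, 15, 18) 130.0
orange 4 (379, 338, 14, 16) 20.5
red 3 (247, 293, 36, 29) 554.0
red 3 (413, 240, 8, 3) 4.5
red 3 (49, 161, 12, 11) 82.0
red 4 (352, 385, 10, 13) 22.5
red 4 (334, 360, 9, 12) 18.0
red 4 (144, 256, 42, 36) 778.0
red 4 (212, 93, 8, 5) 16.5
violet 3 (411, 196, 5, 9) 31.0
violet 3 (376, 181, 11, 3) 11.5
violet 3 (332, 181, 12, 2) 10.0
violet 4 (382, 332, 15, 8) 45.5
violet 4 (373, 278, 16, 29) 208.0
violet 4 (339, 241, 12, 27) 137.0
```

View pics/tc.png

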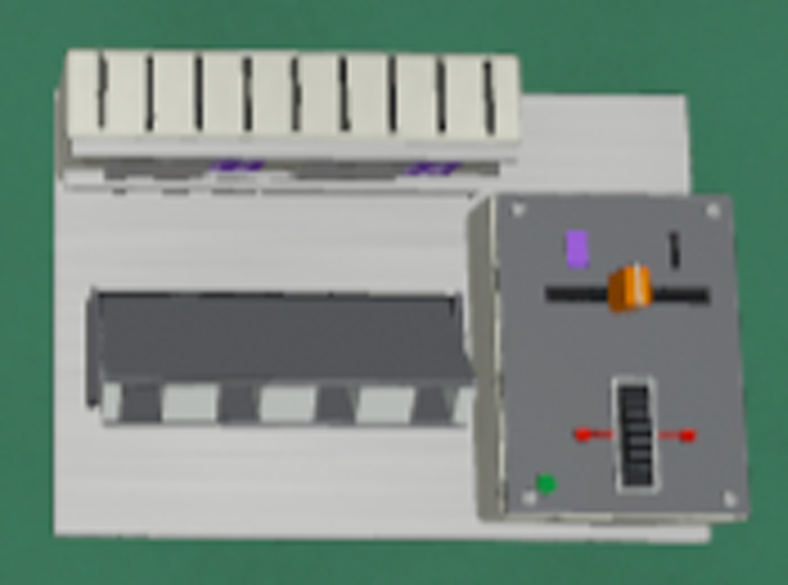

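View pics/sc.png

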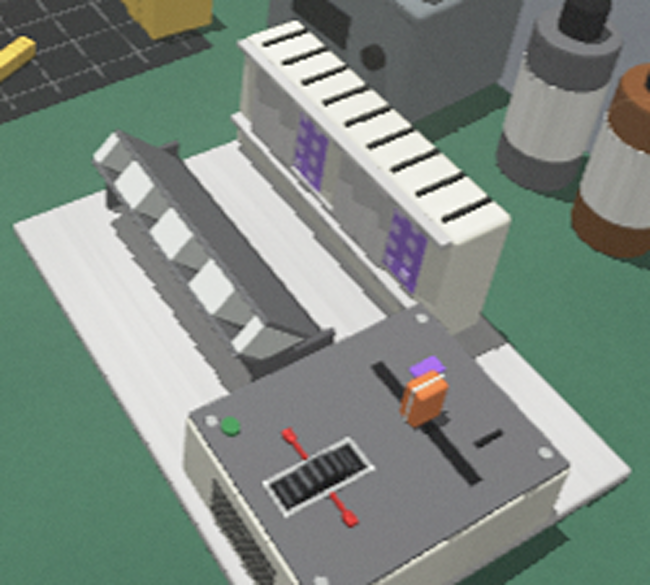

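The enlarged crops show the pocket mouths as dark gaps at tc (145,240,337,435; 404) with white solid faces between them. The tab sits in the middle of its track at tc (630,287). The pointers lie on the line through tc (636,435), with the wheel's white line not in view. Next I'll triangulate the station.

```bash
python3 - <<'E'
from h import *
np.set_printoptions(precision=1,suppress=True)
T=read_camera("top");S=read_camera("side")
t=lambda x,y:((x+.5)/4.5-.5+285,(y+.5)/4.5-.5+145)
s=lambda x,y:((x+.5)/2.6-.5+225,(y+.5)/2.6-.5+195)
for n,a,b in(("w43",(190,403),(133,184)),("w32",(287,403),(172,234)),("w21",(385,403),(211,288)),("ptrL",(582,434),(288,434)),("ptrR",(687,436),(350,520)),("violet",(577,248),(427,367)),("black",(675,250),(488,439)),("trackL",(547,294),(378,367)),("trackR",(709,296),(475,480)),("tabtop",(630,272),(428,380)),("screwNE",(713,210),(545,453)),("screwNW",(519,209),(421,318)),("base FL",(55,533),(15,227)),("base BR",(685,95),(629,473))):
    P=tri((T,S),(t(*a),s(*b))); print(n,P,"res",np.linalg.norm(proj(T,P)-t(*a)),np.linalg.norm(proj(S,P)-s(*b)))
for n,a,z in(("FL",(55,533),12),("FR",(708,541),12),("BL",(55,88),12),("BR",(685,95),12),("ptrL",(582,434),81),("ptrR",(687,436),81),("w43",(190,403),92),("w32",(287,403),92),("w21",(385,403),92)):
    print(n,onz(T,*t(*a),z))
E
```

```text
w43 [507.  -85.5  91.1] res 0.3212385917555008 0.4178538944356182
w32 [ 506.5 -143.8   89.2] res 0.1510217104898823 0.20598192024957135
w21 [ 504.4 -201.9   89.2] res 0.5194278614938089 0.7447279169572772
ptrL [ 484.6 -321.    82.1] res 0.32720027934538143 0.5275098983972221
ptrR [ 482.8 -385.5   79.5] res 0.12399692980666334 0.21359014367460905
violet [ 598.1 -326.6   81.6] res 0.29757036708169243 0.4637207213008459
black [ 595.9 -387.2   79.8] res 0.3549088647406513 0.5879158071301079
trackL [ 571.1 -307.8   77.3] res 0.14217906993058996 0.2195304554464045
trackR [ 566.8 -404.9   81.8] res 0.34162552999852275 0.582316879686964
tabtop [ 576.4 -347.3  108.3] res 1.038392033208502 1.663054440386747
screwNE [ 620.4 -412.8   79.7] res 0.3459624146096223 0.5841699105333826
screwNW [ 623.1 -293.    81.1] res 0.2935790672000761 0.43984321831813417
base FL [436.3  -7.8   5.9] res 0.14745294204452924 0.18729258304807544
base BR [ 712.3 -430.1    5.3] res 0.6901641510523217 1.1478356726015542
FL [436.4  -7.7  12. ]
FR [ 422.5 -418.9   12. ]
BL [724.  -15.8  12. ]
BR [ 712.2 -428.8   12. ]
ptrL [ 485.5 -321.8   81. ]
ptrR [ 482.9 -385.1   81. ]
w43 [507.7 -85.7  92. ]
w32 [ 506.5 -143.4   92. ]
w21 [ 505.4 -201.9   92. ]
```

Everything agrees with the given sizes: panel 80, pocket mouths about 92 high, station turned about -0.028 rad. Three bars are present.

The jog keeps the tool vertical. So I'll tilt each bar inside the grip by pressing its head on the lamp's top edge, then insert it.

First comes the shutter. I'll write a planner that prints the jog numbers.

```bash
cat > plan.py <<'E'
import sys,json,numpy as np
from cell import state
# usage: plan.py "x,y,z,yaw" ... (TCP targets) ; prints one line per jog call: shift, turn, rows ; 's=x,y,z,yaw' gives start
def plan(tg,start=None):
    if start is None:
        s=state(); start=[*s["eef_pos"],s["tcp_rot"][2]]
    P=np.array(start,float)
    for q in tg:
        Q=np.array(q,float)
        if abs(Q[3]-P[3])>np.pi and start is None: pass
        n=max(1,int(np.ceil(max(np.linalg.norm(Q[:3]-P[:3])/48,abs(Q[3]-P[3])/.145))))
        A=P.copy()
        for i in range(0,n,5):
            k=min(5,n-i); B=A+(Q-A)*(i+k)/n; d=B-P
            c,s_=np.cos(P[3]),np.sin(P[3])
            sh=[round(float(v),1) for v in (d[0]*c+d[1]*s_,d[0]*s_-d[1]*c,-d[2])]
            t=round(float(-d[3]),3)
            print("rows",k,[sh,t],"->",np.round(B,2).tolist())
            P=P+np.array([sh[0]*c+sh[1]*s_,sh[0]*s_-sh[1]*c,-sh[2],-t])
if __name__=="__main__":
    a=sys.argv[1:]; st=None
    if a[0].startswith("s="): st=[float(v) for v in a.pop(0)[2:].split(",")]
    plan([[float(v) for v in k.split(",")] for k in a],st)
E
python3 plan.py s=215.35,586.74,239.66,2.79 480,200,240,1.0 568,-347,240,-0.028 568,-347,150,-0.028
```

```text
rows 5 [[-146.8, -104.6, -0.1], 0.688] -> [317.14, 437.99, 239.79, 2.1]
rows 5 [[-179.8, 12.4, -0.2], 0.689] -> [418.93, 289.25, 239.92, 1.41]
rows 3 [[-78.5, 74.3, -0.0], 0.413] -> [480.0, 200.0, 240.0, 1.0]
rows 5 [[-172.0, 154.0, -0.0], 0.428] -> [516.64, -27.89, 239.98, 0.57]
rows 5 [[-92.5, 211.5, -0.0], 0.429] -> [553.33, -255.83, 239.99, 0.14]
rows 2 [[1.5, 92.4, -0.0], 0.171] -> [568.0, -347.0, 240.0, -0.03]
rows 2 [[0.0, -0.0, 90.0], 0.0] -> [568.0, -347.0, 150.0, -0.03]
```

>>> jog_arm:
  motion:
    - [[-29.4, -20.9, 0], 0.138]
    - [[-58.7, -41.8, 0], 0.275]
    - [[-88, -62.8, 0], 0.413]
    - [[-117.4, -83.7, 0], 0.55]
    - [[-146.8, -104.6, 0], 0.688]
  grip: 0

```text
t: 1.3
eef_pos: [317.7, 436.8, 239.8]
tcp_rot: [3.141, -0.0, 2.096]
ft_force: [1.0, -0.0, -0.5]
opening: 1.001
grip_force: 0.0
```

>>> jog_arm:
  motion:
    - [[-36, 2.5, 0], 0.138]
    - [[-72, 5, 0], 0.275]
    - [[-108, 7.4, 0], 0.413]
    - [[-144, 9.9, 0], 0.55]
    - [[-179.8, 12.4, 0], 0.688]

```text
t: 1.8
eef_pos: [419.5, 287.9, 239.8]
tcp_rot: [3.141, -0.0, 1.408]
ft_force: [1.0, 0.2, 0.1]
opening: 1.002
grip_force: 0.0
```

>>> jog_arm:
  motion:
    - [[-26, 24.8, 0], 0.138]
    - [[-52, 49.6, 0], 0.275]
    - [[-78.5, 74.3, 0], 0.413]

```text
t: 2.1
eef_pos: [480.7, 198.7, 239.8]
tcp_rot: [3.141, -0.0, 0.995]
ft_force: [0.0, 0.2, 0.3]
opening: 0.999
grip_force: 0.0
```

>>> jog_arm:
  motion:
    - [[-34.4, 30.8, 0], 0.086]
    - [[-68.8, 61.6, 0], 0.172]
    - [[-103.2, 92.4, 0], 0.258]
    - [[-137.6, 123.2, 0], 0.344]
    - [[-172, 154, 0], 0.43]

```text
t: 2.6
eef_pos: [516.8, -29.8, 239.8]
tcp_rot: [3.141, -0.0, 0.567]
ft_force: [-0.1, 1.1, -0.5]
opening: 0.998
grip_force: 0.0
```

>>> jog_arm:
  motion:
    - [[-18.5, 42.3, 0], 0.086]
    - [[-37, 84.6, 0], 0.172]
    - [[-55.5, 126.9, 0], 0.258]
    - [[-74, 169.2, 0], 0.344]
    - [[-92.5, 211.5, 0], 0.43]

```text
t: 3.1
eef_pos: [553.2, -257.8, 239.7]
tcp_rot: [3.142, -0.0, 0.137]
ft_force: [0.4, 0.2, -0.1]
opening: 1.004
grip_force: 0.0
```

>>> jog_arm:
  motion:
    - [[0.8, 46.2, 0], 0.085]
    - [[1.5, 92.4, 0], 0.17]
    - [[1.5, 92.4, 0], 0.17]

```text
t: 3.4
eef_pos: [567.6, -352.0, 238.7]
tcp_rot: [3.141, -0.0, -0.036]
ft_force: [-1.7, 0.0, -1.0]
opening: 1.003
grip_force: 0.0
```

>>> jog_arm:
  motion:
    - [[0, 0, 45], 0]
    - [[0, 0, 90], 0]
    - [[0, 0, 126], 0]
    - [[0, 0, 126], 0]

```text
t: 3.8
eef_pos: [565.9, -345.3, 109.1]
tcp_rot: [-3.137, 0.007, -0.029]
ft_force: [-0.2, 0.3, 1.3]
opening: 0.999
grip_force: 0.0
```

>>> jog_arm:
  motion:
    - [[0, 0, 0], 0]
    - [[0, 0, 0], 0]
    - [[0, 0, 0], 0]
    - [[0, 0, 0], 0]
    - [[0, 0, 0], 0]
  grip: 1

```text
t: 4.3
eef_pos: [567.9, -347.2, 114.6]
tcp_rot: [3.141, -0.001, -0.029]
ft_force: [-0.8, 0.8, -0.4]
opening: 0.638
grip_force: 0.0
```

>>> jog_arm:
  motion:
    - [[0, 0, 0], 0]
    - [[0, 0, 0], 0]

```text
t: 4.5
eef_pos: [567.7, -347.1, 113.7]
tcp_rot: [-3.142, -0.0, -0.029]
ft_force: [0.0, 0.2, 0.7]
opening: 0.467
grip_force: 0.0
```

>>> jog_arm:
  motion:
    - [[0, 0, 0], 0]
    - [[0, 0, 0], 0]
    - [[0, 0, 0], 0]
    - [[0, 0, 0], 0]
    - [[0, 0, 0], 0]

```text
t: 5.0
eef_pos: [567.7, -347.2, 113.5]
tcp_rot: [3.142, -0.0, -0.029]
ft_force: [-0.3, -1.2, -0.7]
opening: 0.169
grip_force: 30.0
```

>>> jog_arm:
  motion:
    - [[0, 8, 0], 0]
    - [[0, 16, 0], 0]
    - [[0, 24, 0], 0]
    - [[0, 32, 0], 0]
    - [[0, 36, 0], 0]

```text
t: 5.5
eef_pos: [566.5, -384.1, 113.5]
tcp_rot: [-3.142, -0.0, -0.03]
ft_force: [-0.2, 1.0, 0.8]
opening: 0.171
grip_force: 30.0
```

Now creep until the end stop is felt.

>>> jog_arm:
  motion:
    - [[0, 1.5, 0], 0]
    - [[0, 3, 0], 0]
    - [[0, 4, 0], 0]
    - [[0, 4, 0], 0]

```text
t: 5.9
eef_pos: [566.5, -385.5, 113.5]
tcp_rot: [-3.139, 0.001, -0.029]
ft_force: [0.1, 9.3, 2.1]
opening: 0.165
grip_force: 30.0
```

>>> jog_arm:
  motion:
    - [[0, 1, 0], 0]
    - [[0, 2, 0], 0]
    - [[0, 3, 0], 0]
    - [[0, 3, 0], 0]

```text
t: 6.3
eef_pos: [566.5, -385.7, 113.5]
tcp_rot: [-3.134, 0.002, -0.029]
ft_force: [0.6, 22.5, 7.6]
opening: 0.166
grip_force: 30.0
```

>>> jog_arm:
  motion:
    - [[0, -4, 0], 0]
    - [[0, -4, 0], 0]
    - [[0, -4, 0], 0]
  grip: 0.6

```text
t: 6.6
eef_pos: [566.7, -386.4, 113.8]
tcp_rot: [3.141, -0.0, -0.029]
ft_force: [0.5, 0.4, -0.0]
opening: 0.359
grip_force: 0.0
```

>>> jog_arm:
  motion:
    - [[0, 0, -40], 0]
    - [[0, 0, -40], 0]

```text
t: 6.8
eef_pos: [567.9, -387.8, 158.0]
tcp_rot: [3.137, -0.005, -0.03]
ft_force: [-0.6, 0.4, 0.7]
opening: 0.398
grip_force: 0.0
```

>>> jog_arm:
  motion:
    - [[-45, -15, 0], 0]
    - [[-93, -33, 0], 0]
    - [[-93, -33, 0], 0]
    - [[-93, -33, 0], 0]
    - [[-93, -33, 0], 0]
  grip: 1

```text
t: 7.3
eef_pos: [475.5, -351.4, 153.9]
tcp_rot: [3.14, -0.002, -0.029]
ft_force: [0.1, 0.0, 0.2]
opening: 0.038
grip_force: 0.0
```

```bash
python3 plan.py 472.7,-353.1,121,-0.028; python3 - <<'E'
from h import *
T=read_camera("top");S=read_camera("side")
for p in(T,S):
  print([cv2.boundingRect(k) for k in blobs(mask(p["img"],(5,150,120),(16,255,255)),10)])
E
```

```text
rows 1 [[-2.8, 1.8, 32.9], -0.001] -> [472.7, -353.1, 121.0, -0.03]
[(437, 205, 3, 8)]
[(397, 369, 11, 7)]
```

>>> jog_arm:
  motion:
    - [[-2.5, 2, 20], 0]
    - [[-2.5, 2, 32], 0]
    - [[-2.5, 2, 32], 0]

```text
t: 7.7
eef_pos: [471.9, -351.9, 119.8]
tcp_rot: [-3.14, 0.002, -0.029]
ft_force: [0.0, 0.2, 0.7]
opening: 0.002
grip_force: 0.0
```

>>> jog_arm:
  motion:
    - [[0, 0, 2], 0]
    - [[0, 0, 4], 0]
    - [[0, 0, 5], 0]
    - [[0, 0, 5], 0]

```text
t: 8.1
eef_pos: [472.1, -352.3, 116.8]
tcp_rot: [3.141, -0.0, -0.029]
ft_force: [0.4, 0.6, 0.1]
opening: 0.006
grip_force: 0.0
```

>>> jog_arm:
  motion:
    - [[0, 0, 1], 0]
    - [[0, 0, 2], 0]
    - [[0, 0, 2], 0]

```text
t: 8.4
eef_pos: [472.6, -352.5, 116.3]
tcp_rot: [3.14, -0.002, -0.029]
ft_force: [-0.7, 4.4, 13.3]
opening: 0.005
grip_force: 7.1
```

>>> jog_arm:
  motion:
    - [[0, 0, 1], 0]
    - [[0, 0, 1], 0]

```text
t: 8.6
eef_pos: [472.9, -352.6, 116.1]
tcp_rot: [3.14, -0.003, -0.029]
ft_force: [-1.9, 6.2, 21.8]
opening: 0.002
grip_force: 11.1
```

>>> jog_arm:
  motion:
    - [[4, 0, -0.7], 0]
    - [[8, 0, -0.7], 0]
    - [[12, 0, -0.7], 0]
    - [[17, 0, -0.7], 0]
    - [[22, 0, -0.7], 0]

```text
t: 9.1
eef_pos: [494.8, -353.2, 116.3]
tcp_rot: [3.14, -0.002, -0.029]
ft_force: [0.3, 2.9, 12.7]
opening: 0.006
grip_force: 6.8
```

>>> jog_arm:
  motion:
    - [[0, 0, -30], 0]
    - [[-40, 20, -60], 0]
    - [[-85, 40, -60], 0]
    - [[-85, 40, -60], 0]

```text
t: 9.5
eef_pos: [404.5, -391.9, 175.5]
tcp_rot: [3.14, -0.0, -0.032]
ft_force: [1.8, -0.1, -0.3]
opening: 0.006
grip_force: 0.0
```

```bash
python3 - <<'E'
from h import *
p=read_camera("side"); cv2.imwrite("pics/w1.png",cv2.resize(p["img"][345:415,300:410],None,fx=5,fy=5,interpolation=cv2.INTER_CUBIC))
E
```

```text
(no output)
```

View pics/w1.png

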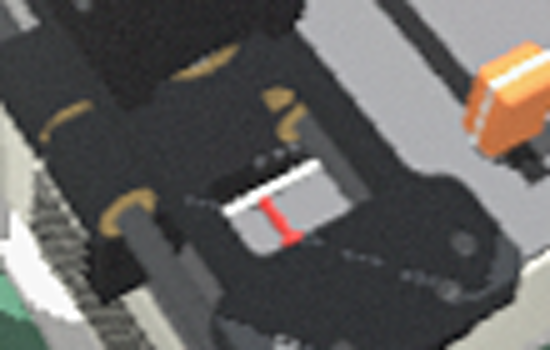

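The side view is blocked by the gripper: only the slot frame and right pointer show at (280,220). The top view should be clear.

```bash
python3 - <<'E'
from h import *
p=read_camera("top"); cv2.imwrite("pics/w2.png",cv2.resize(p["img"][190:270,380:460],None,fx=7,fy=7,interpolation=cv2.INTER_CUBIC))
g=cv2.cvtColor(p["img"],cv2.COLOR_BGR2GRAY); print(g[226:260,421:433])
E
```

```text
[[120 120 120 120 120 120 121 120 120 120 120 120]
 [120 120 120 121 120 120 121 120 120 120 120 120]
 [135 138 139 139 138 131 129 129 138 123 119 120]
 [180 155 149 148 148 142 143 142 165 145 123 120]
 [187 131 110 110 110 110 112 110 164 156 125 119]
 [173  88  40  41  41  41  41  36 146 152 125 120]
 [172  87  50  54  55  56  56  42 129 150 125 120]
 [172  87  42  53  54  54  53  45 119 149 125 120]
 [172  88  28  61  65  65  65  65 126 149 126 120]
 [172  97  35  55  58  58  59  59 126 149 125 119]
 [172 105  35  43  57  58  57  49 120 150 126 120]
 [164 101  33  48  65  67  66  62 109 151 126 119]
 [157  98  36  35  47  48  47  48  84 149 126 120]
 [157 113  45  39  56  58  59  59  72 148 126 119]
 [147 122  52  37  61  60  60  60  62 161 127 116]
 [145 122  53  26  41  41  40  41  42 169 120 100]
 [149 122  54  33  62  64  64  63  64 161 124 110]
 [139 120  54  32  60  69  70  70  74 154 127 120]
 [134 119  54  23  37  49  49  49  54 162 130 120]
 [134 135  63  38  57  60  59  59  63 170 139 121]
 [134 146  67  37  56  57  59  58  59 142 139 123]
 [116 121  52  20  28  28  29  30  28  97 124 121]
 [ 91  86  39  34  38  37  38  38  33  94 100 117]
 [ 89  85  39  33  35  35  35  38  32  94  81  95]
 [ 99  98  44  26  27  28  28  29  22  94  86  70]
 [106 107  49  25  28  28  27  27  21  87  89  71]
 [119 109  53  34  35  34  35  35  34  81  88  59]
 [121 105  81  76  77  78  81  81  82  93  72  32]
 [118  89  83  82  82  83  85  85  85  86  42  17]
 [121  79  67  67  67  68  67  67  67  68  32  16]
 [121  78  68  68  68  68  67  67  68  67  41  26]
 [121  79  67  68  67  68  68  67  67  67  40  25]
 [122  80  68  68  68  69  68  69  68  68  36  16]
 [151 101  92  93  92  93  93  93  93  93  50  16]]
```

View pics/w2.png

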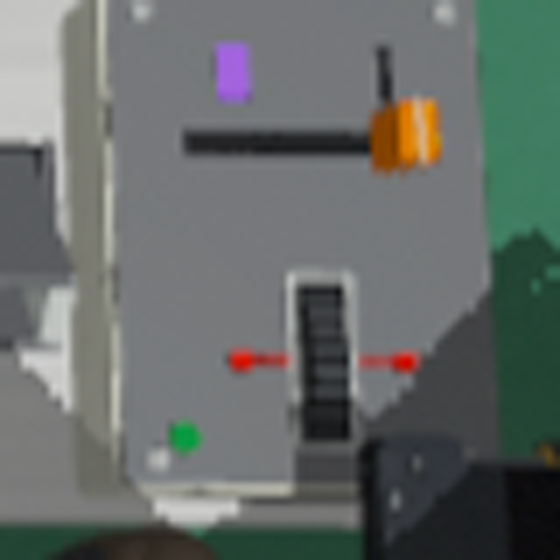

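The top view shows the tab at the right stop beside the black mark, and the wheel's line isn't out yet. I'll give it another stroke.

```bash
python3 plan.py 472.5,-353,126,-0.028 472.5,-353,115,-0.028; python3 -c "
from cell import *;print(state()['eef_pos'])"
```

```text
rows 2 [[64.1, -40.1, 48.8], -0.003] -> [472.5, -353.0, 126.0, -0.03]
rows 1 [[-0.0, 0.0, 11.0], -0.0] -> [472.5, -353.0, 115.0, -0.03]
[ 407.19184065 -391.02309964  174.78205101]
```

>>> jog_arm:
  motion:
    - [[32, -20, 24], 0]
    - [[64, -40, 49], 0]
    - [[64, -40, 49], 0]
    - [[64, -40, 55], 0]
    - [[64, -40, 59], 0]

```text
t: 10.1
eef_pos: [473.5, -352.3, 115.9]
tcp_rot: [3.141, -0.001, -0.029]
ft_force: [-4.0, 11.7, 41.8]
opening: 0.002
grip_force: 20.8
```

>>> jog_arm:
  motion:
    - [[0, 0, 0.8], 0]
    - [[0, 0, 0.8], 0]

```text
t: 10.3
eef_pos: [473.3, -352.2, 116.3]
tcp_rot: [3.141, -0.002, -0.03]
ft_force: [0.8, 8.5, 14.4]
opening: 0.004
grip_force: 7.4
```

>>> jog_arm:
  motion:
    - [[4, 0, 0], 0]
    - [[8, 0, 0], 0]
    - [[12, 0, 0], 0]
    - [[17, 0, 0], 0]
    - [[22, 0, 0], 0]

```text
t: 10.8
eef_pos: [495.1, -353.2, 116.4]
tcp_rot: [3.141, -0.002, -0.03]
ft_force: [-0.3, 5.3, 10.6]
opening: 0.003
grip_force: 5.5
```

>>> jog_arm:
  motion:
    - [[0, 0, -30], 0]
    - [[-40, 20, -60], 0]
    - [[-85, 40, -60], 0]
    - [[-85, 40, -60], 0]

```text
t: 11.2
eef_pos: [405.0, -392.5, 176.0]
tcp_rot: [3.14, -0.001, -0.033]
ft_force: [-0.2, 0.0, -0.2]
opening: 0.005
grip_force: 0.0
```

```bash
python3 - <<'E'
from h import *
p=read_camera("top"); 
g=cv2.cvtColor(p["img"],cv2.COLOR_BGR2GRAY); print(g[226:260,421:433].tolist())
E
python3 plan.py 472.5,-353,126,-0.028
```

```text
[[120, 120, 120, 120, 120, 119, 120, 120, 119, 119, 119, 120], [121, 120, 120, 120, 120, 120, 120, 120, 120, 119, 120, 120], [134, 139, 139, 139, 139, 131, 130, 129, 139, 123, 120, 120], [179, 156, 148, 148, 148, 142, 143, 142, 165, 144, 123, 119], [187, 130, 110, 110, 110, 110, 112, 110, 164, 156, 125, 120], [173, 88, 34, 32, 33, 34, 33, 34, 146, 152, 125, 120], [172, 88, 42, 49, 52, 50, 50, 47, 130, 150, 125, 120], [172, 88, 45, 51, 52, 52, 52, 50, 119, 149, 125, 120], [172, 88, 35, 49, 50, 49, 51, 51, 120, 148, 125, 120], [172, 97, 34, 53, 55, 55, 55, 55, 126, 149, 125, 119], [172, 105, 38, 41, 43, 43, 44, 43, 119, 150, 125, 120], [165, 101, 36, 51, 66, 68, 68, 68, 108, 150, 126, 120], [157, 98, 35, 51, 65, 65, 69, 69, 97, 150, 126, 120], [157, 113, 46, 32, 35, 35, 40, 40, 78, 149, 125, 120], [147, 122, 52, 40, 71, 74, 73, 73, 84, 161, 127, 116], [146, 122, 54, 40, 67, 70, 71, 73, 74, 170, 120, 100], [149, 122, 53, 29, 36, 37, 37, 43, 43, 170, 126, 109], [138, 120, 54, 38, 73, 77, 77, 77, 76, 162, 130, 119], [134, 119, 53, 35, 73, 77, 77, 77, 77, 163, 130, 120], [134, 135, 63, 38, 71, 74, 74, 73, 81, 171, 139, 121], [134, 146, 67, 112, 170, 176, 176, 126, 116, 173, 145, 123], [131, 124, 54, 106, 160, 165, 165, 114, 99, 143, 118, 119], [118, 91, 41, 41, 41, 39, 39, 39, 39, 94, 81, 95], [107, 89, 39, 36, 37, 35, 34, 35, 28, 94, 80, 69], [107, 99, 43, 29, 31, 31, 30, 32, 25, 94, 86, 70], [106, 107, 47, 19, 21, 19, 21, 22, 21, 88, 89, 71], [119, 109, 53, 34, 35, 34, 34, 35, 35, 82, 88, 65], [121, 106, 82, 78, 77, 78, 82, 81, 81, 93, 86, 48], [117, 89, 82, 83, 82, 83, 85, 86, 85, 86, 72, 29], [122, 78, 68, 68, 67, 67, 67, 68, 68, 68, 57, 24], [121, 79, 67, 67, 67, 67, 67, 68, 68, 68, 56, 27], [121, 78, 68, 68, 67, 68, 68, 67, 68, 68, 56, 26], [122, 79, 68, 68, 69, 68, 68, 68, 68, 69, 58, 22], [151, 101, 91, 92, 92, 93, 92, 93, 92, 93, 90, 36]]
rows 2 [[64.7, -41.2, 49.6], -0.005] -> [472.5, -353.0, 126.0, -0.03]
```

```bash
python3 - <<'E'
from h import *
p=read_camera("top")
for x0 in(483,484.2,485):
  print(x0,[(a,proj(p,(x0-36*np.sin(a),-353,55.7+36*np.cos(a))).round(2).tolist()) for a in(-.05,0,.05,.3,.4,.5,.6,.7)])
E
```

```text
483 [(-0.05, [426.79, 240.69]), (0, [426.85, 241.36]), (0.05, [426.9, 242.03]), (0.3, [426.96, 245.39]), (0.4, [426.9, 246.69]), (0.5, [426.8, 247.95]), (0.6, [426.65, 249.15]), (0.7, [426.45, 250.28])]
484.2 [(-0.05, [426.75, 240.24]), (0, [426.81, 240.91]), (0.05, [426.86, 241.58]), (0.3, [426.92, 244.94]), (0.4, [426.87, 246.24]), (0.5, [426.76, 247.5]), (0.6, [426.61, 248.7]), (0.7, [426.42, 249.83])]
485 [(-0.05, [426.73, 239.94]), (0, [426.79, 240.61]), (0.05, [426.84, 241.28]), (0.3, [426.9, 244.64]), (0.4, [426.84, 245.94]), (0.5, [426.74, 247.2]), (0.6, [426.59, 248.4]), (0.7, [426.39, 249.54])]
```

>>> jog_arm:
  motion:
    - [[34, -20, 24], 0]
    - [[68.5, -40, 49], 0]
    - [[68.5, -40, 49], 0]
    - [[68.5, -40, 55], 0]
    - [[68.5, -40, 59.5], 0]

```text
t: 11.8
eef_pos: [479.0, -352.7, 115.9]
tcp_rot: [3.141, -0.002, -0.029]
ft_force: [-1.0, 13.9, 49.8]
opening: 0.004
grip_force: 24.7
```

>>> jog_arm:
  motion:
    - [[0, 0, 0], 0]
    - [[0, 0, 0], 0]

```text
t: 12.0
eef_pos: [478.5, -352.5, 116.5]
tcp_rot: [3.142, -0.002, -0.03]
ft_force: [0.9, 7.6, 11.4]
opening: 0.004
grip_force: 5.4
```

>>> jog_arm:
  motion:
    - [[3, 0, 0], 0]
    - [[6, 0, 0], 0]
    - [[9, 0, 0], 0]
    - [[12, 0, 0], 0]
    - [[14.5, 0, 0], 0]

```text
t: 12.5
eef_pos: [492.7, -352.9, 116.5]
tcp_rot: [-3.141, -0.001, -0.031]
ft_force: [-1.4, 6.6, 11.6]
opening: 0.003
grip_force: 5.5
```

>>> jog_arm:
  motion:
    - [[0, 0, -30], 0]
    - [[-40, 20, -60], 0]
    - [[-85, 40, -60], 0]
    - [[-85, 40, -60], 0]

```text
t: 12.9
eef_pos: [402.9, -392.5, 176.5]
tcp_rot: [3.14, -0.001, -0.033]
ft_force: [0.1, 1.1, -0.0]
opening: 0.007
grip_force: 0.0
```

```bash
python3 - <<'E'
from h import *
p=read_camera("top"); 
g=cv2.cvtColor(p["img"],cv2.COLOR_BGR2GRAY); print(g[234:250,421:433])
b=p["img"].astype(int); r=b[...,2]-b[...,1]; print(r[236:246,411:422]); print(r[236:246,431:442])
for m in (r[236:246,411:422],r[236:246,431:442]):
  m=np.clip(m-20,0,None); print((m.sum(1)*np.arange(236,246)).sum()/m.sum())
for X in((484.2,-322,80.5),(484.2,-385,80.5),(484.2,-353,91.5),(483,-385,80.5),(485,-322,80.5)): print(X,proj(p,X))
E
```

```text
[[172  88  43  49  49  51  49  50 120 149 125 120]
 [172  97  30  62  66  65  65  64 125 149 126 120]
 [172 104  38  60  63  64  63  64 119 150 125 120]
 [164 101  40  31  41  42  42  42 114 151 126 120]
 [157  97  35  51  67  67  67  67 102 150 126 119]
 [156 113  44  49  61  61  60  62  77 149 126 120]
 [147 122  52  75 107 111 110 110 117 163 127 116]
 [146 122  52 104 181 187 187 187 187 183 122  99]
 [149 123  53  80 162 168 168 168 168 181 128 110]
 [138 120  53  25  43  46  46  46  48 170 133 119]
 [134 119  53  35  75  79  78  79  77 162 129 119]
 [134 134  63  31  67  72  71  71  74 163 137 121]
 [134 146  67  34  44  44  44  43  46 170 145 122]
 [132 146  66  37  47  46  46  46  41 162 143 123]
 [118 121  53  25  31  30  32  32  29 128 117 119]
 [107  89  41  28  32  31  32  32  28  94  81  95]]
[[ -1  -2  -1  -2  -1  -1  -1  -1   0  -1  -4]
 [ -1  -1  -2  -1  -2  -1  -1  -1   0   0  -3]
 [ -2  -1  -2  -1  -1  -2  -2  -2   0   0  -3]
 [ -2  -1  18  22  21   2  -2  -1   0  -1  -2]
 [ -2  10  98 117 112  50  36  42  43  43  17]
 [ -2  27 165 197 192 118 101  94  93 101  38]
 
[... 230 characters left out ...]
 -2]
 [ -3  -2  -2  -3  -2  -3  -3  -3  -2  -2  -3]
 [ -3  -2  -3  -3  -3  -2  -2  -2  -3  -2  -3]
 [ -3  -3  -3  -2  -2  -2  -2  -3  -2  -2  -3]
 [ 14  20  20  20  20  51  86  89  49   4  -3]
 [ 52  80  79  81  87 136 188 189  94   9  -2]
 [ 34  50  50  53  55 101 156 152  69   6  -2]
 [ -2  -3  -3  -2  -3   5  33  38  20   1  -2]
 [ -1  -3  -2  -2  -2  -3  -3  -3  -3  -2  -1]
 [ -3  -2  -3  -2  -2  -3  -3  -2  -2  -2  -2]]
241.0352874217416
241.2589058524173
(484.2, -322, 80.5) [413.98816214 241.53753652]
(484.2, -385, 80.5) [437.13425207 241.05487109]
(484.2, -353, 91.5) [426.78592331 240.9166168 ]
(483, -385, 80.5) [437.1716552  241.49856941]
(485, -322, 80.5) [413.96594272 241.24140349]
```

The line is within about 0.03 rad of the pointers; I'll confirm later. Next, re-measure the bars and the lamp's left end.

```bash
cat > bars.py <<'E'
from h import *
np.set_printoptions(precision=1,suppress=True)
def bars(p,z=16):
  out=[]
  for k in blobs(mask(p["img"],(22,120,80),(33,255,255)),60):
    m=np.zeros((420,560),np.uint8);cv2.drawContours(m,[k],-1,1,-1); v,u=np.nonzero(m)
    W=np.array([onz(p,a,b,z)[:2] for a,b in zip(u,v)]); (c,s,a)=cv2.minAreaRect(W.astype(np.float32))
    if not(120<max(s)<165 and min(s)<50): continue
    bx=cv2.boxPoints((c,s,a)); e=bx[1]-bx[0]; e2=bx[2]-bx[1]; e=e if np.hypot(*e)>np.hypot(*e2) else e2
    e/=np.hypot(*e); e=e*np.sign(e[0])
    ev=np.linalg.eigh(np.cov((W-W.mean(0)).T))[1][:,1]; ev*=np.sign(ev[0])
    d=((W-np.array(c))@ev)   # centroid must lie toward the head (-)
    out.append((np.array(c),np.arctan2(ev[1],ev[0]),np.array(s),d.mean(),(u.mean(),v.mean()),np.array(c)-25*ev))
  return out
if __name__=="__main__":
  for b in bars(read_camera("top")): print("mid",b[0],"foot yaw %.3f"%b[1],b[2],"cent %.1f"%b[3],"px",np.array(b[4]),"G",b[5])
E
python3 bars.py; python3 - <<'E'
from h import *
T=read_camera("top")
t=lambda x,y:((x+.5)/4.5-.5+285,(y+.5)/4.5-.5+145)
for a in((70,52),(72,134),(520,56),(520,137)): print(a,onz(T,*t(*a),135).round(1))
E
python3 plan.py 440,-300,180,-0.028 470,100,180,0.39 470.8,173.7,100,0.39
```

```text
mid [492.  452.2] foot yaw 0.729 [144.5  32.6] cent -4.8 px [134.5 247.2] G [473.4 435.6]
mid [493.9 180.4] foot yaw 0.391 [142.4  31.8] cent -5.3 px [229.5 246.2] G [470.8 170.9]
mid [538.4 356.4] foot yaw 0.529 [143.   32.1] cent -5.2 px [169.1 230.6] G [516.8 343.8]
(70, 52) [712. -18. 135.]
(72, 134) [662.3 -17.7 135. ]
(520, 56) [ 705.  -284.3  135. ]
(520, 137) [ 655.8 -280.9  135. ]
rows 3 [[30.7, -92.0, -4.6], -0.003] -> [440.0, -300.0, 180.0, -0.03]
rows 5 [[10.4, -222.6, -0.0], -0.232] -> [456.69, -77.77, 179.99, 0.2]
rows 4 [[49.0, -171.4, -0.0], -0.186] -> [470.0, 100.0, 180.0, 0.39]
rows 3 [[28.8, -67.8, 80.0], -0.0] -> [470.8, 173.7, 100.0, 0.39]
```

>>> jog_arm:
  motion:
    - [[10, -30, -2], 0]
    - [[20, -60, -5], 0]
    - [[31, -92, -5], 0]
  grip: 0.4

```text
t: 13.35
eef_pos: [441.6, -298.1, 180.0]
tcp_rot: [3.142, -0.0, -0.029]
ft_force: [0.4, -0.7, -0.2]
opening: 0.202
grip_force: 0.0
```

>>> jog_arm:
  motion:
    - [[2, -44.5, 0], -0.046]
    - [[4, -89, 0], -0.093]
    - [[6, -133.5, 0], -0.139]
    - [[8, -178, 0], -0.186]
    - [[10.4, -222.6, 0], -0.232]

```text
t: 13.85
eef_pos: [457.9, -74.7, 179.9]
tcp_rot: [-3.141, -0.0, 0.206]
ft_force: [0.4, 0.4, 0.1]
opening: 0.586
grip_force: 0.0
```

>>> jog_arm:
  motion:
    - [[12, -43, 0], -0.046]
    - [[24.5, -86, 0], -0.093]
    - [[37, -129, 0], -0.14]
    - [[49, -171.4, 0], -0.186]

```text
t: 14.25
eef_pos: [471.1, 103.5, 179.9]
tcp_rot: [-3.142, -0.0, 0.392]
ft_force: [0.9, 0.4, -0.0]
opening: 0.601
grip_force: 0.0
```

>>> jog_arm:
  motion:
    - [[10, -22, 27], 0]
    - [[19, -45, 53], 0]
    - [[28, -66, 80], 0]
    - [[28, -66, 80], 0]

```text
t: 14.65
eef_pos: [470.5, 174.8, 97.1]
tcp_rot: [-3.141, 0.004, 0.392]
ft_force: [0.7, -0.8, 1.3]
opening: 0.6
grip_force: 0.0
```

```bash
python3 plan.py 470.8,170.9,29,0.391;python3 bars.py
```

```text
rows 2 [[-1.2, 3.8, 68.1], 0.001] -> [470.8, 170.9, 29.0, 0.39]
mid [495.6 448.6] foot yaw 0.727 [143.5  32.5] cent -5.1 px [134.5 247.3] G [476.9 432. ]
mid [540.3 353.6] foot yaw 0.500 [143.4  27.1] cent -1.1 px [168.1 229.5] G [518.3 341.6]
```

>>> jog_arm:
  motion:
    - [[-1, 2.5, 40], 0]
    - [[-1, 2.5, 70.5], 0]
    - [[-1, 2.5, 70.5], 0]

```text
t: 15.0
eef_pos: [471.1, 169.0, 27.8]
tcp_rot: [-3.141, 0.004, 0.388]
ft_force: [0.2, 0.2, -0.3]
opening: 0.6
grip_force: 0.0
```

>>> jog_arm:
  motion:
    - [[0, 0, 0], 0]
    - [[0, 0, 0], 0]
    - [[0, 0, 0], 0]
    - [[0, 0, 0], 0]
    - [[0, 0, 0], 0]
  grip: 1

```text
t: 15.5
eef_pos: [472.1, 169.7, 30.2]
tcp_rot: [3.142, -0.001, 0.389]
ft_force: [-1.1, 0.4, 0.1]
opening: 0.235
grip_force: 0.4
```

>>> jog_arm:
  motion:
    - [[0, 0, 0], 0]
    - [[0, 0, 0], 0]
    - [[0, 0, 0], 0]

```text
t: 15.8
eef_pos: [472.0, 169.7, 30.0]
tcp_rot: [3.142, -0.001, 0.389]
ft_force: [-1.0, -0.2, 6.9]
opening: 0.186
grip_force: 29.9
```

```bash
python3 plan.py s=472,169.7,30,0.389 472,169.7,120,0.389 686,14,180,1.543 
```

```text
rows 2 [[0.0, 0.0, -90.0], -0.0] -> [472.0, 169.7, 120.0, 0.39]
rows 5 [[86.9, 140.8, -37.5], -0.721] -> [605.75, 72.39, 157.5, 1.11]
rows 3 [[-16.6, 97.8, -22.5], -0.433] -> [686.0, 14.0, 180.0, 1.54]
```

>>> jog_arm:
  motion:
    - [[0, 0, -45], 0]
    - [[0, 0, -90], 0]

```text
t: 16.0
eef_pos: [471.1, 169.4, 119.7]
tcp_rot: [-3.141, 0.003, 0.389]
ft_force: [0.5, 0.8, -0.0]
opening: 0.185
grip_force: 29.9
```

>>> jog_arm:
  motion:
    - [[17, 28, -12], -0.144]
    - [[35, 56, -24], -0.288]
    - [[52, 84, -36], -0.433]
    - [[69.5, 112.5, -38], -0.577]
    - [[87, 141, -40], -0.721]

```text
t: 16.5
eef_pos: [606.7, 71.2, 160.0]
tcp_rot: [3.141, -0.0, 1.116]
ft_force: [0.1, 1.6, -0.6]
opening: 0.187
grip_force: 29.9
```

>>> jog_arm:
  motion:
    - [[-5.5, 32.5, -8], -0.144]
    - [[-11, 65, -16], -0.289]
    - [[-16.5, 98, -20], -0.433]
    - [[-16.5, 98, -20], -0.433]

```text
t: 16.9
eef_pos: [688.6, 11.2, 179.5]
tcp_rot: [3.14, 0.0, 1.546]
ft_force: [0.0, -0.8, -0.8]
opening: 0.187
grip_force: 29.9
```

```bash
python3 plan.py 686,12,168,1.543; python3 - <<'E'
from h import *
p=read_camera("side"); cv2.imwrite("pics/t1.png",cv2.resize(p["img"][100:320,190:450],None,fx=2.6,fy=2.6))
E
```

```text
rows 1 [[0.7, -2.6, 11.5], 0.003] -> [686.0, 12.0, 168.0, 1.54]
```

View pics/t1.png

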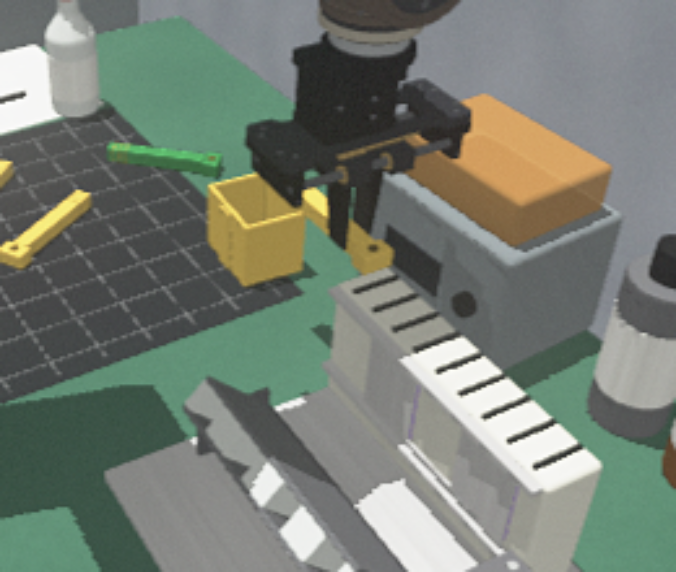

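The bar is held level, its head over the lamp's left end at (370,255) and its foot behind the finger. Lowering it now to tilt it.

>>> jog_arm:
  motion:
    - [[0, -2.5, 8], 0]
    - [[0, -2.5, 14], 0]
    - [[0, -2.5, 18], 0]
    - [[0, -2.5, 22], 0]

```text
t: 17.35
eef_pos: [682.8, 15.1, 158.1]
tcp_rot: [-3.141, -0.001, 1.543]
ft_force: [-5.3, 4.9, 10.7]
opening: 0.189
grip_force: 30.0
```

>>> jog_arm:
  motion:
    - [[0, 0, 2.5], 0]
    - [[0, 0, 5], 0]
    - [[0, 0, 7.5], 0]
    - [[0, 0, 10], 0]

```text
t: 17.75
eef_pos: [682.8, 15.1, 148.3]
tcp_rot: [-3.141, -0.001, 1.543]
ft_force: [-5.0, 2.4, 10.4]
opening: 0.185
grip_force: 30.0
```

```bash
python3 - <<'E'
from h import *
p=read_camera("side"); cv2.imwrite("pics/t2.png",cv2.resize(p["img"][150:260,270:400],None,fx=4,fy=4,interpolation=cv2.INTER_CUBIC))
E
```

```text
(no output)
```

View pics/t2.png

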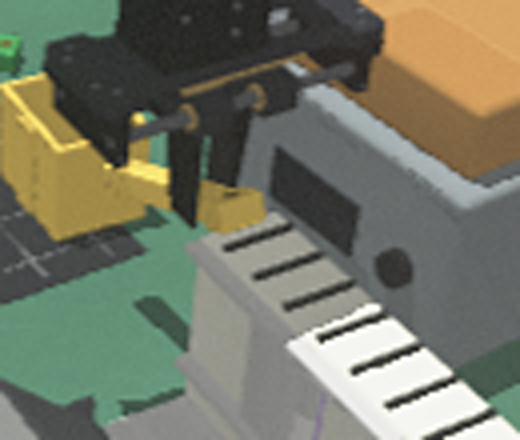

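>>> jog_arm:
  motion:
    - [[0, 0, 3], 0]
    - [[0, 0, 6], 0]
    - [[0, 0, 9], 0]
    - [[0, 0, 12], 0]
    - [[0, 0, 14], 0]

```text
t: 18.3
eef_pos: [683.7, 14.7, 134.8]
tcp_rot: [3.14, -0.0, 1.543]
ft_force: [-2.0, 0.8, 12.4]
opening: 0.188
grip_force: 30.0
```

>>> jog_arm:
  motion:
    - [[0, 0, -40], 0]
    - [[0, 0, -75], 0]
    - [[0, 0, -75], 0]

```text
t: 18.6
eef_pos: [684.8, 14.4, 213.2]
tcp_rot: [3.135, 0.0, 1.543]
ft_force: [-0.1, 0.2, -0.2]
opening: 0.184
grip_force: 30.0
```

```bash
cat > tilt.py <<'E'
from h import *
# project candidate bar axes for tilt angles; compare with yellow in both views
s=state();P=s["eef_pos"];yaw=s["tcp_rot"][2];print(P.round(1),round(yaw,3),s["opening"])
f=np.array([np.cos(yaw),np.sin(yaw),0]);yy=np.array([-f[1],f[0],0])
ps=[read_camera(n) for n in("side","top")]
ms=[mask(p["img"],(20,110,60),(34,255,255)) for p in ps]
def sil(p,th,g,dz):
    ax=f*np.cos(th)+np.array([0,0,-np.sin(th)]); n=np.cross(ax,yy); G=P+np.array([0,0,-dz]); o=np.zeros((420,560),np.uint8)
    for a,b,w in((-(140-g),-(120-g),15),(-(120-g),g,9)):
        pts=np.array([proj(p,G+ax*i+yy*j+n*k) for i in(a,b) for j in(-w,w) for k in(-9,9)],np.float32)
        cv2.fillConvexPoly(o,cv2.convexHull(pts.round().astype(np.int32)),1)
    return o
best=[]
for thd in range(-10,76,3):
  for g in range(80,112,5):
    sc=0
    for p,m in zip(ps,ms):
        o=sil(p,np.radians(thd),g,20); roi=cv2.dilate(o,np.ones((9,9)))
        a=((m>0)&(o>0)).sum();u=(((m>0)&(roi>0))|(o>0)).sum();sc+=a/u
    best.append((sc,thd,g))
print(sorted(best)[::-1][:6])
E
python3 tilt.py
```

```text
[684.8  14.4 213.2] 1.543 0.18419568483749682
[(np.float64(0.46654275092936803), 41, 95), (np.float64(0.4582560296846011), 38, 95), (np.float64(0.4580152671755725), 38, 90), (np.float64(0.45607476635514016), 44, 95), (np.float64(0.4514285714285714), 41, 90), (np.float64(0.45027124773960214), 44, 90)]
```

Tilt is about 41° by silhouette fit, with the grip 95 mm from the foot. Next: carry it to pocket 2.

```bash
python3 plan.py s=684.8,14.4,212,1.543 460,0,225,1.243 424.6,-170.4,210,-0.028 424.6,-170.4,187,-0.028 456.6,-171.3,155,-0.028 470.6,-171.7,141,-0.028
```

```text
rows 5 [[-20.6, -224.3, -13.0], 0.3] -> [460.0, 0.0, 225.0, 1.24]
rows 5 [[-96.0, 11.9, 8.3], 0.706] -> [440.34, -94.65, 216.67, 0.54]
rows 4 [[-52.3, 57.0, 6.7], 0.565] -> [424.6, -170.4, 210.0, -0.03]
rows 1 [[0.0, -0.0, 23.0], -0.0] -> [424.6, -170.4, 187.0, -0.03]
rows 1 [[32.0, -0.0, 32.0], -0.0] -> [456.6, -171.3, 155.0, -0.03]
rows 1 [[14.0, 0.0, 14.0], -0.0] -> [470.6, -171.7, 141.0, -0.03]
```

>>> jog_arm:
  motion:
    - [[-4, -45, -6], 0.03]
    - [[-8, -90, -13], 0.08]
    - [[-12, -135, -13], 0.14]
    - [[-16, -180, -13], 0.21]
    - [[-20.5, -224, -13], 0.3]

```text
t: 19.2
eef_pos: [456.3, -0.0, 220.1]
tcp_rot: [-3.139, 0.0, 1.24]
ft_force: [1.2, -0.6, 0.6]
opening: 0.188
grip_force: 30.0
```

>>> jog_arm:
  motion:
    - [[-19, 2.4, 2], 0.141]
    - [[-38, 4.8, 4], 0.282]
    - [[-58, 7.2, 5], 0.424]
    - [[-77, 9.5, 6.5], 0.565]
    - [[-96, 12, 8], 0.706]

```text
t: 19.7
eef_pos: [438.6, -95.4, 212.2]
tcp_rot: [-3.14, 0.002, 0.531]
ft_force: [0.7, -0.4, -0.6]
opening: 0.189
grip_force: 30.0
```

>>> jog_arm:
  motion:
    - [[-13, 14, 2], 0.141]
    - [[-26, 28.5, 4], 0.283]
    - [[-39, 43, 6], 0.424]
    - [[-52, 57, 7], 0.565]
    - [[-52, 57, 7], 0.565]

```text
t: 20.2
eef_pos: [423.2, -171.6, 205.1]
tcp_rot: [-3.14, 0.002, -0.033]
ft_force: [0.0, -0.5, -0.4]
opening: 0.184
grip_force: 30.0
```

```bash
python3 tilt.py; python3 plan.py 424.6,-170.4,187,-0.028; python3 - <<'E'
from h import *
p=read_camera("side"); cv2.imwrite("pics/t3.png",cv2.resize(p["img"][190:380,200:400],None,fx=3,fy=3,interpolation=cv2.INTER_CUBIC))
E
```

```text
[ 423.2 -171.6  205.1] -0.033 0.18383434742345675
[(np.float64(0.5648718479258517), 41, 95), (np.float64(0.5588914880840347), 41, 100), (np.float64(0.5493099693973634), 44, 95), (np.float64(0.5440053404539386), 41, 90), (np.float64(0.5427102271185521), 38, 90), (np.float64(0.5394020644234925), 44, 100)]
rows 1 [[1.1, 0.1, 18.6], 0.002] -> [424.6, -170.4, 187.0, -0.03]
```

View pics/t3.png

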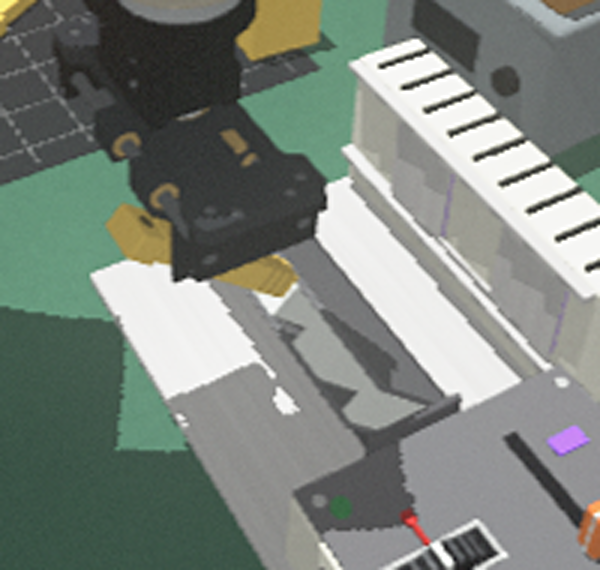

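The bar is tilted, its foot tip at (292,275) above the rack, and the wheel's white line sits in line with the pointers at (440,550). Inserting.

>>> jog_arm:
  motion:
    - [[1, -1, 10], 0]
    - [[1, -1, 18], 0]
    - [[1, -1, 18], 0]

```text
t: 20.65
eef_pos: [424.7, -169.0, 187.2]
tcp_rot: [-3.14, 0.002, -0.027]
ft_force: [0.4, -1.2, 0.0]
opening: 0.19
grip_force: 30.0
```

>>> jog_arm:
  motion:
    - [[7, 0, 7], 0]
    - [[14, 0, 14], 0]
    - [[20, 0, 20], 0]
    - [[26, 0, 26], 0]
    - [[26, 0, 26], 0]

```text
t: 21.15
eef_pos: [449.8, -170.2, 161.6]
tcp_rot: [-3.14, 0.005, -0.028]
ft_force: [-10.2, -1.5, 6.9]
opening: 0.187
grip_force: 30.0
```

```bash
python3 tilt.py
```

```text
[ 449.8 -170.2  161.6] -0.028 0.1873655302844574
[(np.float64(0.4731911764705883), 35, 80), (np.float64(0.4528728597757425), 32, 80), (np.float64(0.4347169838836399), 38, 80), (np.float64(0.4257467196623232), 35, 85), (np.float64(0.41846077830027945), 29, 80), (np.float64(0.4157146837559209), 41, 80)]
```

```bash
python3 - <<'E'
from h import *
p=read_camera("side");q=read_camera("top")
a=cv2.resize(p["img"][240:340,240:340],None,fx=4,fy=4,interpolation=cv2.INTER_CUBIC)
b=cv2.resize(q["img"][180:280,300:400],None,fx=4,fy=4,interpolation=cv2.INTER_CUBIC)
cv2.imwrite("pics/t4.png",np.hstack([a,b]))
for M in((505.7,-172.6,92),): print(proj(p,M),proj(q,M))
E
```

```text
[298.75513714 293.6320787 ] [359.26617399 234.26112566]
```

View pics/t4.png

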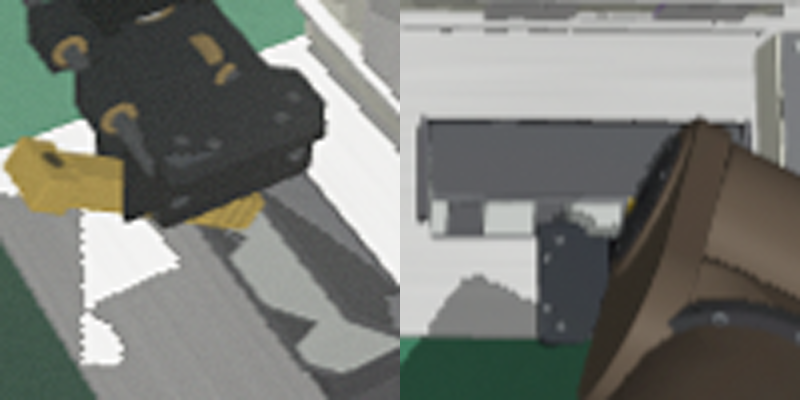

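In the side crop the foot tip is at (250,217), about 4 px (8 mm) past the pocket-2 centre at (234,220). It is riding on the far lip. I'll back off and refit the tilt.

>>> jog_arm:
  motion:
    - [[-12, 0, -12], 0]
    - [[-25, 0, -25], 0]
    - [[-25, 0, -25], 0]

```text
t: 21.65
eef_pos: [426.1, -169.9, 188.2]
tcp_rot: [3.141, -0.001, -0.028]
ft_force: [-0.7, 0.3, 0.0]
opening: 0.188
grip_force: 30.0
```

```bash
cat > fit.py <<'E'
from h import *
# side-view fit of the held bar: tilt, grip distance g and drop dz; prints foot centre
s=state();P=s["eef_pos"];yaw=s["tcp_rot"][2];print(P.round(1),round(yaw,3),s["opening"])
f=np.array([np.cos(yaw),np.sin(yaw),0]);yy=np.array([-f[1],f[0],0])
p=read_camera("side");m=mask(p["img"],(18,90,40),(34,255,255))>0
def sil(th,g,dz):
    ax=f*np.cos(th)+np.array([0,0,-np.sin(th)]); n=np.cross(ax,yy); G=P+np.array([0,0,-dz]); o=np.zeros((420,560),np.uint8)
    for a,b,w in((-(140-g),-(120-g),15),(-(120-g),g,9)):
        pts=np.array([proj(p,G+ax*i+yy*j+n*k) for i in(a,b) for j in(-w,w) for k in(-9,9)],np.float32)
        cv2.fillConvexPoly(o,cv2.convexHull((pts*16).round().astype(np.int32)),1,shift=4)
    return o
hsv=cv2.cvtColor(p["img"],cv2.COLOR_BGR2HSV); dark=(hsv[...,2]<75)&~m   # gripper hides the bar
best=[]
for thd in range(20,60,2):
  for g in range(86,106,3):
    for dz in(17,20,23):
      o=sil(np.radians(thd),g,dz)>0; roi=cv2.dilate(o.astype(np.uint8),np.ones((11,11)))>0
      best.append(((m&o).sum()/((m&roi)|(o&~dark)).sum(),thd,g,dz))
best.sort(reverse=True)
for b in best[:5]:
    th=np.radians(b[1]); print(np.round(b,3),"foot-TCP",(f*np.cos(th)*b[2]+[0,0,-np.sin(th)*b[2]-b[3]]).round(1))
E
python3 fit.py
```

```text
[ 426.1 -169.9  188.2] -0.028 0.1880597247502031
[ 0.697 34.    86.    20.   ] foot-TCP [ 71.3  -2.  -68.1]
[ 0.693 32.    86.    20.   ] foot-TCP [ 72.9  -2.1 -65.6]
[ 0.685 30.    86.    20.   ] foot-TCP [ 74.4  -2.1 -63. ]
[ 0.679 32.    86.    23.   ] foot-TCP [ 72.9  -2.1 -68.6]
[ 0.665 30.    86.    23.   ] foot-TCP [ 74.4  -2.1 -66. ]
```

>>> jog_arm:
  motion:
    - [[-1, 1, 10], 0]
    - [[-1, 1, 20.5], 0]
    - [[-1, 1, 20.5], 0]

```text
t: 22.0
eef_pos: [424.7, -170.4, 164.8]
tcp_rot: [-3.14, 0.003, -0.028]
ft_force: [0.2, -1.1, -1.1]
opening: 0.19
grip_force: 30.0
```

```bash
sed -i 's/range(86,106,3)/range(76,100,3)/' fit.py; python3 fit.py; python3 - <<'E'
from h import *
p=read_camera("side");q=read_camera("top")
a=cv2.resize(p["img"][240:340,240:340],None,fx=6,fy=6,interpolation=cv2.INTER_CUBIC)
# mouth outlines
c,s=np.cos(-.028),np.sin(-.028); X=np.array([c,s,0]);Y=np.array([-s,c,0]);Z=np.array([0,0,1.])
M0=np.array([506.5,-143.6,92]); u=(X+Z)/2**.5
for k in(-87,-29,29,87):
    P=[M0+Y*(k+i*13)+u*j*13 for i,j in((-1,-1),(1,-1),(1,1),(-1,1))]
    cv2.polylines(a,[np.array([(proj(p,t)-240)*6+2.5 for t in P]).astype(np.int32)],1,(0,0,255),1)
cv2.imwrite("pics/t5.png",a)
E
```

```text
[ 424.7 -170.4  164.8] -0.028 0.18991314802556444
[ 0.795 34.    76.    20.   ] foot-TCP [ 63.   -1.8 -62.5]
[ 0.782 34.    79.    20.   ] foot-TCP [ 65.5  -1.8 -64.2]
[ 0.78 36.   76.   20.  ] foot-TCP [ 61.5  -1.7 -64.7]
[ 0.777 36.    76.    23.   ] foot-TCP [ 61.5  -1.7 -67.7]
[ 0.773 32.    79.    20.   ] foot-TCP [ 67.   -1.9 -61.9]
```

View pics/t5.png

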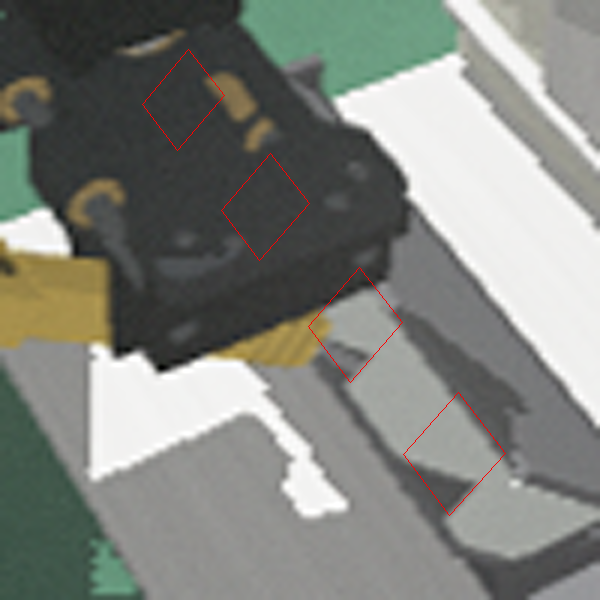

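The red mouth outlines agree with the rack. The foot tip at (325,325) is short of the pocket-2 mouth (355,325), and the bar has slid back in the grip to about 77 mm. I'll shift forward, then push down the axis.

>>> jog_arm:
  motion:
    - [[8, 0, 0], 0]
    - [[14, 0, 6], 0]
    - [[20, 0, 12], 0]
    - [[26, 0, 18], 0]
    - [[26, 0, 18], 0]

```text
t: 22.65
eef_pos: [451.6, -171.4, 148.0]
tcp_rot: [-3.141, 0.001, -0.028]
ft_force: [-0.6, -0.2, -0.5]
opening: 0.187
grip_force: 30.0
```

```bash
python3 fit.py;  python3 - <<'E'
from h import *
print(state()["ft_force"])
E
```

```text
[ 451.6 -171.4  148. ] -0.028 0.18732910311758325
[ 0.758 34.    79.    20.   ] foot-TCP [ 65.5  -1.8 -64.2]
[ 0.756 34.    76.    20.   ] foot-TCP [ 63.   -1.8 -62.5]
[ 0.745 36.    76.    20.   ] foot-TCP [ 61.5  -1.7 -64.7]
[ 0.738 30.    79.    20.   ] foot-TCP [ 68.4  -1.9 -59.5]
[ 0.736 36.    76.    23.   ] foot-TCP [ 61.5  -1.7 -67.7]
[ 0.18057286  0.28528842 -0.9072748 ]
```

>>> jog_arm:
  motion:
    - [[4, 0, 4], 0]
    - [[8, 0, 7], 0]
    - [[12, 0, 8], 0]
    - [[12, 0, 8], 0]

```text
t: 23.1
eef_pos: [463.2, -171.8, 140.7]
tcp_rot: [-3.141, 0.001, -0.028]
ft_force: [-0.2, 0.6, -1.8]
opening: 0.184
grip_force: 30.0
```

>>> jog_arm:
  motion:
    - [[3, 0, -1], 0]
    - [[6, 0, -2], 0]
    - [[9, 0, -3], 0]
    - [[9, 0, -3], 0]

```text
t: 23.5
eef_pos: [471.3, -171.7, 143.8]
tcp_rot: [-3.141, 0.003, -0.028]
ft_force: [-5.2, 0.4, -2.5]
opening: 0.182
grip_force: 30.0
```

```bash
python3 fit.py
```

```text
[ 471.3 -171.7  143.8] -0.028 0.18151541973346216
[ 0.704 38.    76.    23.   ] foot-TCP [ 59.9  -1.7 -69.8]
[ 0.701 36.    79.    20.   ] foot-TCP [ 63.9  -1.8 -66.4]
[ 0.7 40.  76.  23. ] foot-TCP [ 58.2  -1.6 -71.9]
[ 0.7 38.  76.  20. ] foot-TCP [ 59.9  -1.7 -66.8]
[ 0.69 36.   76.   23.  ] foot-TCP [ 61.5  -1.7 -67.7]
```

>>> jog_arm:
  motion:
    - [[2, 0, -2], 0]
    - [[5, 0, 1], 0]
    - [[8, 0, 4], 0]
    - [[11, 0, 7], 0]
    - [[11, 0, 7], 0]

```text
t: 24.05
eef_pos: [483.2, -172.3, 136.6]
tcp_rot: [-3.141, 0.0, -0.028]
ft_force: [-1.1, 0.9, -6.0]
opening: 0.185
grip_force: 30.0
```

```bash
python3 fit.py
```

```text
[ 483.2 -172.3  136.6] -0.028 0.1846265644512145
[ 0.693 40.    76.    23.   ] foot-TCP [ 58.2  -1.6 -71.9]
[ 0.691 38.    79.    20.   ] foot-TCP [ 62.2  -1.8 -68.6]
[ 0.69 38.   76.   23.  ] foot-TCP [ 59.9  -1.7 -69.8]
[ 0.688 38.    76.    20.   ] foot-TCP [ 59.9  -1.7 -66.8]
[ 0.688 40.    76.    20.   ] foot-TCP [ 58.2  -1.6 -68.9]
```

About 45 mm deep with light forces, so release.

>>> jog_arm:
  motion:
    - [[0, 0, 0], 0]
    - [[0, 0, 0], 0]
    - [[0, 0, 0], 0]
    - [[0, 0, 0], 0]
    - [[0, 0, 0], 0]
  grip: 0.53

```text
t: 24.6
eef_pos: [483.3, -172.5, 137.2]
tcp_rot: [3.141, -0.001, -0.028]
ft_force: [-0.3, -0.7, -0.9]
opening: 0.465
grip_force: 0.0
```

>>> jog_arm:
  motion:
    - [[0, 0, -45], 0]
    - [[0, 0, -90], 0]
    - [[0, 0, -90], 0]

```text
t: 24.9
eef_pos: [484.9, -173.2, 232.0]
tcp_rot: [3.138, -0.008, -0.028]
ft_force: [1.1, 0.2, -1.6]
opening: 0.47
grip_force: 0.0
```

>>> jog_arm:
  motion:
    - [[-18, -45, 0], 0.05]
    - [[-18, -90, 0], 0.0]
    - [[-18, -135, 0], -0.1]
    - [[-18, -180, 0], -0.2]
    - [[-18, -220, 0], -0.3]

```text
t: 25.4
eef_pos: [471.0, 49.9, 226.8]
tcp_rot: [-3.142, -0.0, 0.276]
ft_force: [0.6, -1.0, 0.3]
opening: 0.47
grip_force: 0.0
```

```bash
cat > home.py <<'E'
from h import *
p=read_camera("side");m=mask(p["img"],(18,90,40),(34,255,255))>0
c,s=np.cos(-.028),np.sin(-.028); X=np.array([c,s,0]);Y=np.array([-s,c,0]);Z=np.array([0,0,1.]);M0=np.array([506.5,-143.6,92]);a=(X-Z)/2**.5;u=(X+Z)/2**.5
for i,k in enumerate((-87,-29,29,87)):
  r=[]
  for d in range(0,90,5):   # top of bar at 140-85=55 beyond mouth when home
    o=np.zeros((420,560),np.uint8); Mk=M0+Y*k-u*3
    for x0,x1,w in((d-85-55,d-85-35,15),(d-85-35,0,9)):
      P=np.array([proj(p,Mk+a*(x0 if 0 else q)+Y*j+u*l) for q in((x0+85-85+85) if 0 else x0,x1) for j in(-w,w) for l in(-9,9)],np.float32)
      cv2.fillConvexPoly(o,cv2.convexHull(P.round().astype(np.int32)),1)
    o=o>0; roi=cv2.dilate(o.astype(np.uint8),np.ones((15,15)))>0
    r.append(((m&o).sum()/((m&roi)|o).sum(),d))
  b=max(r); print("pocket",i+1,"iou %.2f depth %d"%b)
E
python3 home.py; python3 bars.py; python3 -c "
from h import *
p=read_camera('side');cv2.imwrite('pics/t6.png',cv2.resize(p['img'][195:415,215:435],None,fx=2.7,fy=2.7))"
```

```text
pocket 1 iou 0.11 depth 0
pocket 2 iou 0.48 depth 45
pocket 3 iou 0.00 depth 85
pocket 4 iou 0.00 depth 85
mid [495.6 448.6] foot yaw 0.727 [143.5  32.5] cent -5.0 px [134.5 247.3] G [476.9 431.9]
mid [541.1 351.9] foot yaw 0.528 [143.6  32.1] cent -5.4 px [169.2 230.7] G [519.5 339.3]
```

View pics/t6.png

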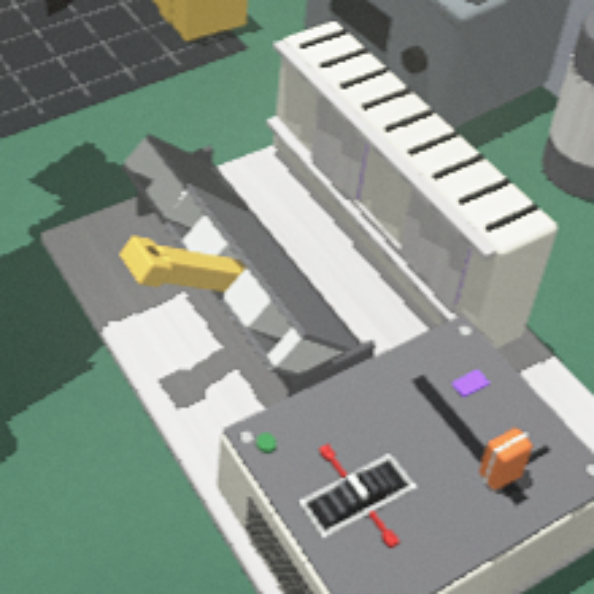

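The picture shows the bar in pocket 2, head at (140,262), looking well proud; the wheel line is level with the pointers at (357,487), and the tab is shut. I'll check whether it is still sliding.

```bash
cat > home.py <<'E'
from h import *
import sys
p=read_camera("side");m=mask(p["img"],(18,90,40),(34,255,255))>0
c,s=np.cos(-.028),np.sin(-.028); X=np.array([c,s,0]);Y=np.array([-s,c,0]);Z=np.array([0,0,1.]);M0=np.array([506.5,-143.6,92])
for i,k in enumerate((-87,-29,29,87)):
  r=[]
  for thd in range(33,57,3):
   th=np.radians(thd); a=X*np.cos(th)-Z*np.sin(th);u=X*np.sin(th)+Z*np.cos(th)
   for d in range(0,95,5):
    for off in(-4,0,4):
     o=np.zeros((420,560),np.uint8); Mk=M0+Y*k+u*off
     for x0,x1,w in((d-140,d-120,15),(d-120,0,9)):
      P=np.array([proj(p,Mk+a*q+Y*j+u*l) for q in(x0,x1) for j in(-w,w) for l in(-9,9)],np.float32)
      cv2.fillConvexPoly(o,cv2.convexHull((P*16).round().astype(np.int32)),1,shift=4)
     o=o>0; roi=cv2.dilate(o.astype(np.uint8),np.ones((15,15)))>0
     r.append((round(float((m&o).sum()/((m&roi)|o).sum()),2),thd,d,off))
  print("pocket",i+1,"iou,tilt,depth,off",sorted(r)[::-1][:3])
E
python3 home.py
```

```text
pocket 1 iou,tilt,depth,off [(0.33, 51, 0, 4), (0.32, 54, 0, 4), (0.32, 54, 0, 0)]
pocket 2 iou,tilt,depth,off [(0.85, 36, 55, -4), (0.83, 36, 50, -4), (0.83, 33, 55, -4)]
pocket 3 iou,tilt,depth,off [(0.0, 54, 90, 4), (0.0, 54, 90, 0), (0.0, 54, 90, -4)]
pocket 4 iou,tilt,depth,off [(0.0, 54, 90, 4), (0.0, 54, 90, 0), (0.0, 54, 90, -4)]
```

It's cocked at about 36°, 55 mm deep: its centre of mass was still outside the pocket. I'll push it home with the closed fingers on the head end, and insert the next bars deeper before letting go.

```bash
python3 plan.py 404,-170,200,-0.028 404,-170,148,-0.028 412,-170,148,-.028
```

```text
rows 5 [[-123.6, 192.4, 26.7], 0.301] -> [404.0, -170.0, 200.0, -0.03]
rows 2 [[-0.0, 0.0, 52.0], 0.0] -> [404.0, -170.0, 148.0, -0.03]
rows 1 [[8.0, -0.2, -0.0], 0.0] -> [412.0, -170.0, 148.0, -0.03]
```

>>> jog_arm:
  motion:
    - [[-25, 38.5, 5], 0.06]
    - [[-50, 77, 10], 0.12]
    - [[-74, 115.5, 16], 0.18]
    - [[-99, 154, 21], 0.24]
    - [[-123.5, 192.5, 27], 0.3]
  grip: 1

```text
t: 26.1
eef_pos: [402.7, -173.4, 199.8]
tcp_rot: [3.141, -0.0, -0.033]
ft_force: [0.9, -0.0, 0.6]
opening: 0.108
grip_force: 0.0
```

>>> jog_arm:
  motion:
    - [[0, 0, 26], 0]
    - [[0, 0, 52], 0]
    - [[0, 0, 52], 0]
    - [[0, 0, 52], 0]

```text
t: 26.5
eef_pos: [403.8, -171.3, 148.2]
tcp_rot: [-3.141, 0.001, -0.03]
ft_force: [-0.2, -0.6, 0.2]
opening: 0.001
grip_force: 0.0
```

>>> jog_arm:
  motion:
    - [[7, 0, 0], 0]
    - [[14, 0, 0], 0]
    - [[20, 0, 1], 0]
    - [[25, 0, 2], 0]
    - [[30, 0, 4], 0]

```text
t: 27.0
eef_pos: [434.7, -171.3, 144.1]
tcp_rot: [3.141, -0.0, -0.028]
ft_force: [0.9, 0.6, 0.3]
opening: 0.003
grip_force: 0.0
```

>>> jog_arm:
  motion:
    - [[4, 0, 2], 0]
    - [[8, 0, 4], 0]
    - [[12, 0, 6], 0]
    - [[15, 0, 7], 0]

```text
t: 27.4
eef_pos: [447.7, -171.3, 136.7]
tcp_rot: [-3.14, 0.004, -0.028]
ft_force: [-19.9, 0.8, 16.2]
opening: 0.008
grip_force: 10.1
```

```bash
python3 home.py|sed -n 2p
```

```text
pocket 2 iou,tilt,depth,off [(0.04, 48, 40, -4), (0.03, 54, 25, -4), (0.03, 54, 20, -4)]
```

>>> jog_arm:
  motion:
    - [[-15, 0, -10], 0]
    - [[-35, 0, -40], 0]
    - [[-35, 0, -85], 0]

```text
t: 27.75
eef_pos: [411.6, -170.1, 221.2]
tcp_rot: [-3.139, 0.005, -0.029]
ft_force: [1.6, -0.0, -0.5]
opening: 0.007
grip_force: 0.0
```

>>> jog_arm:
  motion:
    - [[10, -45, 0], 0]
    - [[20, -90, 0], 0]
    - [[40, -135, 0], 0]
    - [[50, -180, 0], 0]
    - [[60, -220, 0], 0]
  grip: 0.53

```text
t: 28.25
eef_pos: [480.6, 49.5, 222.0]
tcp_rot: [-3.141, -0.0, -0.028]
ft_force: [-0.0, 0.1, -0.1]
opening: 0.367
grip_force: 0.0
```

```bash
python3 home.py|sed -n 2p
```

```text
pocket 2 iou,tilt,depth,off [(0.83, 42, 90, -4), (0.82, 45, 85, -4), (0.82, 42, 85, -4)]
```

Bar 1 is home at depth 85 mm. Now the second bar, px (169,231), gripped 105 mm from its foot.

```bash
python3 plan.py s=481,48,222,-0.028 510.9,334.3,110,0.528 510.9,334.3,29,0.528
```

```text
rows 5 [[15.6, -205.0, 80.0], -0.397] -> [502.36, 252.5, 142.0, 0.37]
rows 2 [[37.5, -73.2, 32.0], -0.159] -> [510.9, 334.3, 110.0, 0.53]
rows 2 [[0.0, -0.0, 81.0], -0.0] -> [510.9, 334.3, 29.0, 0.53]
```

>>> jog_arm:
  motion:
    - [[3, -41, 16], -0.08]
    - [[6, -82, 32], -0.16]
    - [[9.5, -123, 48], -0.24]
    - [[12.5, -164, 64], -0.32]
    - [[15.5, -205, 80], -0.397]

```text
t: 28.8
eef_pos: [501.5, 253.6, 141.2]
tcp_rot: [-3.142, 0.0, 0.372]
ft_force: [0.4, 0.1, -0.4]
opening: 0.47
grip_force: 0.0
```

>>> jog_arm:
  motion:
    - [[19, -36.5, 16], -0.08]
    - [[37.5, -73, 32], -0.159]
    - [[37.5, -73, 32], -0.159]
    - [[37.5, -73, 32], -0.159]

```text
t: 29.2
eef_pos: [509.7, 334.0, 109.1]
tcp_rot: [-3.142, 0.001, 0.529]
ft_force: [0.5, 0.4, 1.3]
opening: 0.467
grip_force: 0.0
```

```bash
python3 plan.py 510.9,334.3,29,0.528; python3 bars.py; python3 -c "
from h import *
p=read_camera('side')
from bars import bars
print(bars(p,9))"
```

```text
rows 2 [[1.2, 0.3, 80.1], 0.001] -> [510.9, 334.3, 29.0, 0.53]
[(array([538.2, 358.3]), np.float64(0.5482280268381035), array([158. ,  43.8]), np.float64(-7.739293454740478), (np.float64(206.48626373626374), np.float64(188.25824175824175)), array([516.9, 345.3])), (array([483.9, 449.6]), np.float64(0.7808988229417009), array([142.7,  42. ]), np.float64(-12.813979194755506), (np.float64(177.4903474903475), np.float64(178.8918918918919)), array([466.1, 432. ]))]
```

>>> jog_arm:
  motion:
    - [[1, 0, 45], 0]
    - [[1, 0, 80], 0]
    - [[1, 0, 80], 0]

```text
t: 29.6
eef_pos: [510.5, 332.3, 27.7]
tcp_rot: [-3.141, 0.003, 0.526]
ft_force: [-0.8, -1.1, 0.4]
opening: 0.468
grip_force: 0.0
```

>>> jog_arm:
  motion:
    - [[0, 0, 0], 0]
    - [[0, 0, 0], 0]
    - [[0, 0, 0], 0]
    - [[0, 0, 0], 0]
    - [[0, 0, 0], 0]
  grip: 1

```text
t: 30.1
eef_pos: [511.3, 334.1, 31.2]
tcp_rot: [3.141, -0.001, 0.528]
ft_force: [-0.9, -0.5, 7.7]
opening: 0.189
grip_force: 29.9
```

>>> jog_arm:
  motion:
    - [[0, 0, 0], 0]
    - [[0, 0, -40], 0]
    - [[0, 0, -90], 0]

```text
t: 30.4
eef_pos: [510.1, 333.5, 119.6]
tcp_rot: [-3.141, 0.004, 0.528]
ft_force: [1.2, 1.1, -0.6]
opening: 0.19
grip_force: 29.9
```

```bash
python3 plan.py 580,120,170,1.2 686,6,180,1.543
```

```text
rows 5 [[-47.1, 219.6, -50.4], -0.672] -> [580.0, 120.0, 170.0, 1.2]
rows 4 [[-67.8, 140.2, -10.0], -0.343] -> [686.0, 6.0, 180.0, 1.54]
```

>>> jog_arm:
  motion:
    - [[-9.5, 44, -20], -0.134]
    - [[-19, 88, -40], -0.268]
    - [[-28, 132, -50], -0.403]
    - [[-37.5, 176, -50], -0.537]
    - [[-47, 219.5, -50], -0.672]

```text
t: 30.9
eef_pos: [581.3, 118.9, 171.0]
tcp_rot: [3.14, -0.001, 1.206]
ft_force: [0.2, 0.2, -0.8]
opening: 0.189
grip_force: 29.9
```

>>> jog_arm:
  motion:
    - [[-17, 35, -3], -0.086]
    - [[-34, 70, -6], -0.172]
    - [[-51, 105, -10], -0.257]
    - [[-68, 140, -10], -0.343]
    - [[-68, 140, -10], -0.343]

```text
t: 31.4
eef_pos: [688.9, 2.9, 179.9]
tcp_rot: [3.14, 0.001, 1.542]
ft_force: [-1.6, 1.3, -0.5]
opening: 0.189
grip_force: 29.9
```

```bash
python3 plan.py 686,6,166,1.543
```

```text
rows 1 [[3.0, -3.0, 13.9], -0.001] -> [686.0, 6.0, 166.0, 1.54]
```

>>> jog_arm:
  motion:
    - [[2, -2, 8], 0]
    - [[2, -2, 14], 0]
    - [[2, -2, 17], 0]
    - [[2, -2, 20], 0]
    - [[2, -2, 23], 0]

```text
t: 31.9
eef_pos: [684.0, 10.5, 158.3]
tcp_rot: [3.141, -0.001, 1.544]
ft_force: [-5.6, 4.4, 12.5]
opening: 0.19
grip_force: 30.0
```

>>> jog_arm:
  motion:
    - [[0, 0, 3.5], 0]
    - [[0, 0, 7], 0]
    - [[0, 0, 10.5], 0]
    - [[0, 0, 14], 0]
    - [[0, 0, 17], 0]

```text
t: 32.4
eef_pos: [684.3, 13.2, 143.4]
tcp_rot: [3.139, -0.004, 1.544]
ft_force: [-9.7, 23.9, 30.1]
opening: 0.185
grip_force: 41.7
```

>>> jog_arm:
  motion:
    - [[0, 0, -40], 0]
    - [[0, 0, -80], 0]
    - [[0, 0, -80], 0]
    - [[0, 0, -80], 0]

```text
t: 32.8
eef_pos: [684.3, 9.7, 220.5]
tcp_rot: [3.141, -0.0, 1.544]
ft_force: [-0.4, 1.1, -1.8]
opening: 0.188
grip_force: 39.1
```

```bash
sed -i 's/range(76,100,3)/range(90,118,3)/;s/range(20,60,2)/range(20,62,2)/' fit.py; python3 fit.py; python3 tilt.py
```

```text
[684.3   9.7 220.5] 1.544 0.18791947950114424
[  0.648  32.    105.     17.   ] foot-TCP [  2.4  89.  -72.6]
[  0.636  34.    108.     17.   ] foot-TCP [  2.4  89.5 -77.4]
[  0.636  32.    108.     17.   ] foot-TCP [  2.5  91.6 -74.2]
[  0.633  34.    105.     17.   ] foot-TCP [  2.3  87.  -75.7]
[ 0.631 32.    96.    17.   ] foot-TCP [  2.2  81.4 -67.9]
[684.    9.5 219.3] 1.544 0.18818777348641308
[(np.float64(0.6054060970969252), 32, 105), (np.float64(0.5920006438113632), 32, 110), (np.float64(0.5824407860489329), 32, 100), (np.float64(0.5708076048098798), 35, 105), (np.float64(0.5638568263230966), 29, 105), (np.float64(0.5637632769442508), 32, 95)]
```

>>> jog_arm:
  motion:
    - [[0, 0, 35], 0]
    - [[0, 0, 68], 0]
    - [[0, 0, 71], 0]
    - [[0, 0, 73], 0]
    - [[0, 0, 75], 0]

```text
t: 33.45
eef_pos: [684.6, 8.6, 145.0]
tcp_rot: [-3.141, -0.0, 1.543]
ft_force: [-3.4, 2.3, 8.4]
opening: 0.186
grip_force: 39.1
```

>>> jog_arm:
  motion:
    - [[0, 0, 2], 0]
    - [[0, 0, 4], 0]
    - [[0, 0, 6], 0]
    - [[0, 0, 7], 0]
    - [[0, 0, 8], 0]

```text
t: 33.95
eef_pos: [685.2, 9.7, 141.2]
tcp_rot: [3.138, -0.001, 1.543]
ft_force: [-10.1, 9.9, 26.8]
opening: 0.188
grip_force: 36.4
```

```bash
python3 fit.py; python3 tilt.py
```

```text
[685.2   9.7 141.2] 1.543 0.18783711083449844
[  0.664  40.    102.     17.   ] foot-TCP [  2.2  78.1 -82.6]
[ 0.66 40.   96.   17.  ] foot-TCP [  2.1  73.5 -78.7]
[  0.656  42.    102.     17.   ] foot-TCP [  2.1  75.8 -85.3]
[ 0.654 40.    99.    17.   ] foot-TCP [  2.1  75.8 -80.6]
[ 0.651 40.    90.    17.   ] foot-TCP [  1.9  68.9 -74.9]
[685.2   9.8 141.1] 1.543 0.18499675715380082
[(np.float64(0.531390134529148), 38, 95), (np.float64(0.5295454545454545), 38, 105), (np.float64(0.5241228070175439), 38, 100), (np.float64(0.5198019801980198), 41, 95), (np.float64(0.5166666666666667), 41, 100), (np.float64(0.5157657657657657), 38, 90)]
```

>>> jog_arm:
  motion:
    - [[1, 0, 1], 0]
    - [[2, 0, 2], 0]
    - [[3, 0, 4], 0]
    - [[3, 0, 6], 0]
    - [[3, 0, 8], 0]

```text
t: 34.6
eef_pos: [687.0, 12.7, 133.9]
tcp_rot: [3.133, -0.001, 1.543]
ft_force: [-3.0, 10.5, 28.3]
opening: 0.185
grip_force: 37.4
```

>>> jog_arm:
  motion:
    - [[0, 0, -40], 0]
    - [[0, 0, -80], 0]
    - [[0, 0, -80], 0]
    - [[0, 0, -80], 0]

```text
t: 35.0
eef_pos: [685.0, 11.4, 210.2]
tcp_rot: [3.139, 0.0, 1.543]
ft_force: [1.0, -0.1, -1.3]
opening: 0.19
grip_force: 35.3
```

```bash
python3 fit.py; python3 tilt.py
```

```text
[685.   11.4 210.2] 1.543 0.18995550766745017
[ 0.65 48.   99.   17.  ] foot-TCP [  1.9  66.2 -90.6]
[ 0.644 48.    93.    17.   ] foot-TCP [  1.7  62.2 -86.1]
[ 0.638 48.    96.    17.   ] foot-TCP [  1.8  64.2 -88.3]
[ 0.637 48.    90.    17.   ] foot-TCP [  1.7  60.2 -83.9]
[ 0.626 50.    96.    17.   ] foot-TCP [  1.7  61.7 -90.5]
[684.6  11.5 208.9] 1.543 0.18454975306174165
[(np.float64(0.5693430656934306), 47, 95), (np.float64(0.5671077504725898), 47, 90), (np.float64(0.5516637478108581), 50, 95), (np.float64(0.546448087431694), 47, 85), (np.float64(0.5434380776340111), 47, 80), (np.float64(0.5271453590192644), 47, 100)]
```

```bash
python3 plan.py s=685,10,209,1.543 460,10,230,1.243 433.8,-112.5,215,-0.028
```

```text
rows 5 [[-6.3, -224.9, -21.0], 0.3] -> [460.0, 10.0, 230.0, 1.24]
rows 5 [[-69.1, 8.1, 8.3], 0.706] -> [445.45, -58.08, 221.67, 0.54]
rows 4 [[-37.8, 40.8, 6.7], 0.565] -> [433.8, -112.5, 215.0, -0.03]
```

>>> jog_arm:
  motion:
    - [[0, -45, -10], 0.03]
    - [[-1, -90, -20], 0.08]
    - [[-2, -135, -21], 0.14]
    - [[-4, -180, -21], 0.21]
    - [[-6, -225, -21], 0.3]

```text
t: 35.65
eef_pos: [457.6, 12.0, 229.1]
tcp_rot: [-3.14, 0.0, 1.24]
ft_force: [0.5, 0.4, -0.5]
opening: 0.192
grip_force: 35.3
```

>>> jog_arm:
  motion:
    - [[-14, 1.6, 2], 0.141]
    - [[-28, 3.2, 4], 0.282]
    - [[-41.5, 4.8, 5], 0.424]
    - [[-55, 6.5, 6.5], 0.565]
    - [[-69, 8, 8], 0.706]

```text
t: 36.15
eef_pos: [444.7, -56.5, 221.2]
tcp_rot: [-3.14, 0.001, 0.531]
ft_force: [0.8, -0.2, -0.9]
opening: 0.188
grip_force: 35.3
```

>>> jog_arm:
  motion:
    - [[-9.5, 10, 2], 0.141]
    - [[-19, 20.5, 4], 0.283]
    - [[-28.5, 31, 6], 0.424]
    - [[-38, 41, 7], 0.565]
    - [[-38, 41, 7], 0.565]

```text
t: 36.65
eef_pos: [433.0, -111.6, 214.2]
tcp_rot: [-3.141, 0.002, -0.032]
ft_force: [-0.3, -0.3, -0.9]
opening: 0.184
grip_force: 35.3
```

```bash
sed -i 's/range(90,118,3)/range(84,112,3)/;s/(17,20,23)/(14,17,20,23)/' fit.py; python3 fit.py;python3 tilt.py; python3 home.py|sed -n 2p
```

```text
[ 433.  -111.6  214.2] -0.032 0.18389218361516932
[ 0.85 50.   96.   17.  ] foot-TCP [ 61.7  -2.  -90.5]
[ 0.848 50.    93.    17.   ] foot-TCP [ 59.7  -1.9 -88.2]
[ 0.838 50.    90.    17.   ] foot-TCP [ 57.8  -1.9 -85.9]
[ 0.827 50.    93.    14.   ] foot-TCP [ 59.7  -1.9 -85.2]
[ 0.826 48.    96.    17.   ] foot-TCP [ 64.2  -2.1 -88.3]
[ 433.1 -110.9  214.3] -0.027 0.18460032580016336
[(np.float64(0.6245530393325387), 47, 95), (np.float64(0.6184364060676779), 47, 90), (np.float64(0.6126021003500584), 50, 90), (np.float64(0.6118192352259559), 50, 95), (np.float64(0.6084905660377359), 47, 85), (np.float64(0.5995397008055235), 50, 85)]
pocket 2 iou,tilt,depth,off [(0.82, 42, 90, -4), (0.81, 45, 85, -4), (0.79, 42, 85, -4)]
```

>>> jog_arm:
  motion:
    - [[4, 1, 12], 0]
    - [[4, 1, 25], 0]
    - [[4, 1, 25], 0]

```text
t: 37.15
eef_pos: [437.0, -111.2, 188.3]
tcp_rot: [-3.14, 0.003, -0.027]
ft_force: [0.4, 0.4, -0.6]
opening: 0.183
grip_force: 35.3
```

>>> jog_arm:
  motion:
    - [[6, 0, 6], 0]
    - [[12, 0, 12], 0]
    - [[18, 0, 18], 0]
    - [[23, 0, 24], 0]
    - [[23, 0, 24], 0]

```text
t: 37.65
eef_pos: [460.9, -112.4, 165.2]
tcp_rot: [-3.141, 0.001, -0.028]
ft_force: [0.3, -1.3, -1.3]
opening: 0.188
grip_force: 35.3
```

```bash
python3 fit.py
```

```text
[ 460.9 -112.4  165.2] -0.028 0.18771749356180634
[ 0.711 48.    96.    17.   ] foot-TCP [ 64.2  -1.8 -88.3]
[ 0.697 48.    90.    17.   ] foot-TCP [ 60.2  -1.7 -83.9]
[ 0.696 48.    87.    17.   ] foot-TCP [ 58.2  -1.6 -81.7]
[ 0.695 48.    93.    17.   ] foot-TCP [ 62.2  -1.7 -86.1]
[ 0.69 50.   84.   17.  ] foot-TCP [ 54.   -1.5 -81.3]
```

No contact forces; the foot is about 22 mm in. Deeper.

>>> jog_arm:
  motion:
    - [[5, 0, 7], 0]
    - [[10, 0, 13], 0]
    - [[15, 0, 19], 0]
    - [[19, 0, 24], 0]
    - [[19, 0, 24], 0]

```text
t: 38.2
eef_pos: [479.7, -112.9, 141.2]
tcp_rot: [-3.141, 0.001, -0.028]
ft_force: [-0.5, -0.1, -0.2]
opening: 0.185
grip_force: 35.3
```

>>> jog_arm:
  motion:
    - [[4, 0, 5], 0]
    - [[8, 0, 10], 0]
    - [[12, 0, 15], 0]
    - [[12, 0, 15], 0]

```text
t: 38.6
eef_pos: [491.7, -113.3, 126.3]
tcp_rot: [-3.141, 0.001, -0.028]
ft_force: [-0.2, 0.1, 0.2]
opening: 0.188
grip_force: 35.3
```

```bash
python3 fit.py
```

```text
[ 491.7 -113.3  126.3] -0.028 0.18763867339368853
[ 0.425 42.    99.    14.   ] foot-TCP [ 73.5  -2.1 -80.2]
[ 0.422 44.    96.    14.   ] foot-TCP [ 69.   -1.9 -80.7]
[ 0.421 38.    99.    14.   ] foot-TCP [ 78.   -2.2 -75. ]
[ 0.42 40.   99.   14.  ] foot-TCP [ 75.8  -2.1 -77.6]
[ 0.42 60.   93.   23.  ] foot-TCP [  46.5   -1.3 -103.5]
```

>>> jog_arm:
  motion:
    - [[0, 0, 0], 0]
    - [[0, 0, 0], 0]
    - [[0, 0, 0], 0]
    - [[0, 0, 0], 0]
    - [[0, 0, 0], 0]
  grip: 0.53

```text
t: 39.15
eef_pos: [491.4, -113.3, 127.1]
tcp_rot: [-3.142, -0.0, -0.028]
ft_force: [0.0, 0.4, -0.2]
opening: 0.463
grip_force: 0.0
```

>>> jog_arm:
  motion:
    - [[0, 0, -45], 0]
    - [[0, 0, -90], 0]
    - [[0, 0, -100], 0]

```text
t: 39.45
eef_pos: [492.7, -113.7, 231.2]
tcp_rot: [3.14, -0.006, -0.028]
ft_force: [0.4, 0.4, -0.6]
opening: 0.469
grip_force: 0.0
```

>>> jog_arm:
  motion:
    - [[-10, -45, 0], 0]
    - [[-10, -90, 0], 0]
    - [[-10, -135, 0], 0]
    - [[-10, -180, 0], 0]

```text
t: 39.85
eef_pos: [486.1, 68.5, 226.8]
tcp_rot: [-3.142, -0.0, -0.029]
ft_force: [0.6, -0.3, 0.8]
opening: 0.469
grip_force: 0.0
```

```bash
python3 home.py|sed -n 2,3p; python3 bars.py
```

```text
pocket 2 iou,tilt,depth,off [(0.66, 42, 90, -4), (0.65, 39, 90, -4), (0.65, 36, 90, -4)]
pocket 3 iou,tilt,depth,off [(0.71, 36, 85, 0), (0.7, 42, 85, -4), (0.69, 39, 85, 0)]
mid [495.6 448.6] foot yaw 0.728 [143.5  32.5] cent -4.9 px [134.5 247.2] G [476.9 431.9]
```

Both are home. Third bar, px (134,247).

```bash
python3 plan.py s=483,67,227,-0.028 473.2,428.6,110,0.728
```

```text
rows 5 [[-12.4, -225.7, 73.1], -0.473] -> [476.88, 293.0, 153.88, 0.44]
rows 3 [[55.0, -124.0, 43.9], -0.283] -> [473.2, 428.6, 110.0, 0.73]
```

>>> jog_arm:
  motion:
    - [[-2.5, -45, 14], -0.095]
    - [[-5, -90, 29], -0.19]
    - [[-7.5, -135, 44], -0.284]
    - [[-10, -180, 58], -0.379]
    - [[-12.5, -225.5, 73], -0.473]

```text
t: 40.45
eef_pos: [480.2, 293.9, 153.1]
tcp_rot: [3.142, 0.0, 0.448]
ft_force: [1.8, -0.3, -0.0]
opening: 0.463
grip_force: 0.0
```

>>> jog_arm:
  motion:
    - [[18, -41, 14], -0.094]
    - [[37, -83, 29], -0.188]
    - [[55, -124, 44], -0.283]
    - [[55, -124, 44], -0.283]
    - [[55, -124, 44], -0.283]

```text
t: 40.95
eef_pos: [476.2, 428.2, 108.9]
tcp_rot: [-3.142, 0.002, 0.729]
ft_force: [0.1, -0.9, -0.0]
opening: 0.468
grip_force: 0.0
```

```bash
python3 plan.py 473.2,428.6,29,0.728; python3 -c "
from bars import *
p=read_camera('side')
for b in bars(p,9): print(b)"
```

```text
rows 2 [[-2.0, -2.3, 79.9], 0.001] -> [473.2, 428.6, 29.0, 0.73]
(array([491.6, 453.6]), np.float64(0.753859460159704), array([160.4,  39.9]), np.float64(-7.740403222833054), (np.float64(179.87375415282392), np.float64(176.68106312292358)), array([473.4, 436.5]))
```

>>> jog_arm:
  motion:
    - [[-2, -2, 45], 0]
    - [[-2, -2, 80], 0]
    - [[-2, -2, 80], 0]

```text
t: 41.3
eef_pos: [473.6, 426.3, 27.9]
tcp_rot: [-3.141, 0.004, 0.725]
ft_force: [-0.2, 0.1, 0.9]
opening: 0.471
grip_force: 0.0
```

>>> jog_arm:
  motion:
    - [[0, 0, 0], 0]
    - [[0, 0, 0], 0]
    - [[0, 0, 0], 0]
    - [[0, 0, 0], 0]
    - [[0, 0, 0], 0]
  grip: 1

```text
t: 41.8
eef_pos: [474.2, 428.7, 31.3]
tcp_rot: [3.141, -0.002, 0.728]
ft_force: [-1.1, -2.0, 7.9]
opening: 0.185
grip_force: 29.9
```

>>> jog_arm:
  motion:
    - [[0, 0, 0], 0]
    - [[0, 0, -40], 0]
    - [[0, 0, -90], 0]

```text
t: 42.1
eef_pos: [473.0, 427.8, 119.5]
tcp_rot: [-3.141, 0.004, 0.728]
ft_force: [-0.1, 0.6, -0.0]
opening: 0.186
grip_force: 29.9
```

```bash
python3 plan.py 560,200,170,1.1 640,60,175,1.543 686,12,180,1.543
```

```text
rows 5 [[-72.1, 190.0, -42.1], -0.31] -> [545.49, 237.96, 161.58, 1.04]
rows 1 [[-25.3, 31.7, -8.4], -0.062] -> [560.0, 200.0, 170.0, 1.1]
rows 4 [[-88.5, 134.9, -5.0], -0.443] -> [640.0, 60.0, 175.0, 1.54]
rows 2 [[-46.7, 47.3, -5.0], -0.0] -> [686.0, 12.0, 180.0, 1.54]
```

>>> jog_arm:
  motion:
    - [[-14.5, 38, -15], -0.062]
    - [[-29, 76, -30], -0.124]
    - [[-43, 114, -42], -0.186]
    - [[-57.5, 152, -42], -0.248]
    - [[-72, 190, -42], -0.31]

```text
t: 42.6
eef_pos: [546.9, 237.2, 163.0]
tcp_rot: [3.141, -0.001, 1.041]
ft_force: [-0.2, 0.5, -1.1]
opening: 0.189
grip_force: 29.9
```

>>> jog_arm:
  motion:
    - [[-25, 32, -8], -0.062]

```text
t: 42.7
eef_pos: [561.2, 199.2, 169.9]
tcp_rot: [-3.141, 0.001, 1.103]
ft_force: [-0.1, 0.8, -0.8]
opening: 0.187
grip_force: 29.9
```

>>> jog_arm:
  motion:
    - [[-22, 34, -5], -0.11]
    - [[-44, 67, -5], -0.22]
    - [[-66, 101, -5], -0.33]
    - [[-88.5, 135, -5], -0.443]

```text
t: 43.1
eef_pos: [642.0, 59.2, 175.5]
tcp_rot: [3.141, -0.0, 1.547]
ft_force: [-0.5, 0.8, -1.1]
opening: 0.19
grip_force: 29.9
```

>>> jog_arm:
  motion:
    - [[-23, 24, -3], 0]
    - [[-46.5, 47.5, -5], 0]
    - [[-46.5, 47.5, -5], 0]
    - [[-46.5, 47.5, -5], 0]

```text
t: 43.5
eef_pos: [687.4, 12.6, 179.8]
tcp_rot: [-3.141, -0.0, 1.542]
ft_force: [-0.2, -0.5, -0.8]
opening: 0.189
grip_force: 29.9
```

```bash
python3 plan.py 686,13,166,1.543; sed -i 's/range(84,112,3)/range(88,112,3)/' fit.py; python3 fit.py
```

```text
rows 1 [[0.3, -1.4, 13.8], -0.001] -> [686.0, 13.0, 166.0, 1.54]
[687.4  12.6 179.8] 1.542 0.18943485864449988
[ 0.484 20.    88.    23.   ] foot-TCP [  2.4  82.7 -53.1]
[ 0.477 20.    88.    20.   ] foot-TCP [  2.4  82.7 -50.1]
[ 0.471 20.    91.    23.   ] foot-TCP [  2.5  85.5 -54.1]
[ 0.465 20.    94.    23.   ] foot-TCP [  2.6  88.3 -55.1]
[ 0.463 20.    91.    20.   ] foot-TCP [  2.5  85.5 -51.1]
```

>>> jog_arm:
  motion:
    - [[0, 0, 8], 0]
    - [[0, 0, 14], 0]
    - [[0, 0, 17], 0]
    - [[0, 0, 20], 0]
    - [[0, 0, 23], 0]

```text
t: 44.05
eef_pos: [687.4, 14.3, 157.9]
tcp_rot: [3.141, -0.001, 1.544]
ft_force: [-3.1, 4.7, 10.6]
opening: 0.187
grip_force: 30.0
```

>>> jog_arm:
  motion:
    - [[0, 0, 3], 0]
    - [[0, 0, 6], 0]
    - [[0, 0, 9], 0]
    - [[0, 0, 12], 0]
    - [[0, 0, 15], 0]

```text
t: 44.55
eef_pos: [687.4, 13.8, 143.1]
tcp_rot: [3.141, -0.0, 1.544]
ft_force: [-4.6, 2.4, 14.5]
opening: 0.183
grip_force: 31.8
```

>>> jog_arm:
  motion:
    - [[0, 0, 2], 0]
    - [[0, 0, 4], 0]
    - [[0, 0, 5], 0]
    - [[0, 0, 6], 0]

```text
t: 44.95
eef_pos: [687.5, 14.5, 138.2]
tcp_rot: [3.14, -0.001, 1.544]
ft_force: [-7.0, 7.7, 19.3]
opening: 0.191
grip_force: 35.0
```

```bash
python3 fit.py; python3 tilt.py
```

```text
[687.5  14.5 138.2] 1.544 0.19054080557129896
[  0.661  38.    103.     14.   ] foot-TCP [  2.2  81.1 -77.4]
[  0.653  40.    103.     14.   ] foot-TCP [  2.1  78.9 -80.2]
[  0.653  38.    103.     17.   ] foot-TCP [  2.2  81.1 -80.4]
[ 0.651 38.    97.    14.   ] foot-TCP [  2.1  76.4 -73.7]
[  0.648  40.    100.     14.   ] foot-TCP [  2.1  76.6 -78.3]
[687.5  14.6 138.1] 1.544 0.18668199212680536
[(np.float64(0.5189075630252101), 35, 100), (np.float64(0.5170068027210885), 38, 100), (np.float64(0.505307855626327), 35, 105), (np.float64(0.5010989010989011), 38, 105), (np.float64(0.498960498960499), 35, 110), (np.float64(0.49882903981264637), 41, 90)]
```

~38°. A little more.

>>> jog_arm:
  motion:
    - [[0, 0, 2], 0]
    - [[0, 0, 4], 0]
    - [[0, 0, 5.5], 0]
    - [[0, 0, 7], 0]

```text
t: 45.5
eef_pos: [687.6, 15.4, 131.6]
tcp_rot: [3.14, -0.002, 1.544]
ft_force: [-7.8, 12.6, 22.9]
opening: 0.189
grip_force: 37.8
```

>>> jog_arm:
  motion:
    - [[0, 0, -40], 0]
    - [[0, 0, -85], 0]
    - [[0, 0, -85], 0]
    - [[0, 0, -85], 0]

```text
t: 45.9
eef_pos: [687.5, 13.4, 214.5]
tcp_rot: [3.14, -0.0, 1.543]
ft_force: [-0.0, 0.1, -2.1]
opening: 0.184
grip_force: 35.4
```

```bash
python3 fit.py; python3 tilt.py
```

```text
[687.5  13.4 214.5] 1.543 0.18430968734529235
[  0.659  48.    100.     17.   ] foot-TCP [  1.8  66.9 -91.3]
[ 0.654 48.    94.    17.   ] foot-TCP [  1.7  62.9 -86.9]
[ 0.65 48.   97.   17.  ] foot-TCP [  1.8  64.9 -89.1]
[ 0.64 50.   97.   17.  ] foot-TCP [  1.7  62.3 -91.3]
[  0.635  50.    100.     17.   ] foot-TCP [  1.8  64.3 -93.6]
[687.1  13.4 213.2] 1.543 0.18415876073236387
[(np.float64(0.5857142857142857), 47, 100), (np.float64(0.5855855855855856), 47, 95), (np.float64(0.5833333333333334), 50, 90), (np.float64(0.581651376146789), 47, 90), (np.float64(0.5798479087452472), 47, 85), (np.float64(0.5797101449275363), 50, 95)]
```

```bash
python3 plan.py s=687,13,213,1.543 462,20,232,1.243 436.5,-54,215,-0.028
```

```text
rows 5 [[0.7, -225.1, -19.0], 0.3] -> [462.0, 20.0, 232.0, 1.24]
rows 5 [[-43.5, -0.2, 9.4], 0.706] -> [447.84, -21.13, 222.56, 0.54]
rows 4 [[-26.5, 22.4, 7.6], 0.565] -> [436.5, -54.0, 215.0, -0.03]
```

>>> jog_arm:
  motion:
    - [[0, -45, -10], 0.03]
    - [[0, -90, -19], 0.08]
    - [[0, -135, -19], 0.14]
    - [[0, -180, -19], 0.21]
    - [[1, -225, -19], 0.3]

```text
t: 46.55
eef_pos: [460.4, 20.3, 231.9]
tcp_rot: [-3.14, 0.0, 1.24]
ft_force: [0.5, -0.7, -0.7]
opening: 0.187
grip_force: 35.4
```

>>> jog_arm:
  motion:
    - [[-9, 0, 2], 0.141]
    - [[-17.5, 0, 4], 0.282]
    - [[-26, 0, 6], 0.424]
    - [[-35, 0, 8], 0.565]
    - [[-43.5, 0, 9.5], 0.706]

```text
t: 47.05
eef_pos: [448.1, -21.2, 222.4]
tcp_rot: [-3.14, 0.002, 0.531]
ft_force: [-0.5, -0.1, -0.9]
opening: 0.187
grip_force: 35.4
```

>>> jog_arm:
  motion:
    - [[-6.5, 5.5, 2], 0.141]
    - [[-13, 11, 4], 0.283]
    - [[-20, 17, 6], 0.424]
    - [[-26.5, 22.5, 7.5], 0.565]
    - [[-26.5, 22.5, 7.5], 0.565]

```text
t: 47.55
eef_pos: [436.9, -54.2, 215.0]
tcp_rot: [-3.141, 0.002, -0.031]
ft_force: [0.2, 0.1, -1.1]
opening: 0.19
grip_force: 35.4
```

```bash
sed -i 's/range(88,112,3)/range(84,112,3)/' fit.py; python3 fit.py;python3 tilt.py
```

```text
[436.9 -54.2 215. ] -0.031 0.189652256457525
[ 0.878 50.    93.    17.   ] foot-TCP [ 59.8  -1.9 -88.2]
[ 0.875 50.    90.    17.   ] foot-TCP [ 57.8  -1.8 -85.9]
[ 0.863 50.    96.    17.   ] foot-TCP [ 61.7  -1.9 -90.5]
[ 0.86 48.   90.   20.  ] foot-TCP [ 60.2  -1.9 -86.9]
[ 0.859 48.    87.    20.   ] foot-TCP [ 58.2  -1.8 -84.7]
[437.1 -53.9 215.3] -0.026 0.18548121125111613
[(np.float64(0.6713917525773195), 50, 95), (np.float64(0.6653944020356234), 50, 90), (np.float64(0.6569620253164556), 47, 95), (np.float64(0.6486146095717884), 47, 90), (np.float64(0.6474278544542033), 50, 85), (np.float64(0.6402048655569782), 47, 100)]
```

>>> jog_arm:
  motion:
    - [[2, 0.5, 13], 0]
    - [[2, 0.5, 26.5], 0]
    - [[2, 0.5, 26.5], 0]

```text
t: 48.0
eef_pos: [438.9, -53.9, 188.3]
tcp_rot: [-3.141, 0.003, -0.025]
ft_force: [0.3, -0.2, -0.4]
opening: 0.188
grip_force: 35.4
```

>>> jog_arm:
  motion:
    - [[6, 0, 6], 0]
    - [[12, 0, 12], 0]
    - [[18, 0, 18], 0]
    - [[23, 0, 24], 0]
    - [[23, 0, 24], 0]

```text
t: 48.5
eef_pos: [462.9, -55.0, 164.7]
tcp_rot: [-3.141, 0.001, -0.028]
ft_force: [-0.7, -0.5, -0.5]
opening: 0.187
grip_force: 35.4
```

>>> jog_arm:
  motion:
    - [[5, 0, 7], 0]
    - [[10, 0, 13], 0]
    - [[15, 0, 19], 0]
    - [[19, 0, 24], 0]
    - [[19, 0, 24], 0]

```text
t: 49.0
eef_pos: [481.8, -55.6, 140.7]
tcp_rot: [-3.141, 0.001, -0.028]
ft_force: [-0.4, 0.6, -0.5]
opening: 0.186
grip_force: 35.4
```

>>> jog_arm:
  motion:
    - [[4, 0, 5], 0]
    - [[8, 0, 10], 0]
    - [[12, 0, 15], 0]
    - [[12, 0, 15], 0]

```text
t: 49.4
eef_pos: [494.1, -56.0, 126.0]
tcp_rot: [-3.142, -0.0, -0.028]
ft_force: [1.0, 0.2, -0.6]
opening: 0.186
grip_force: 34.3
```

>>> jog_arm:
  motion:
    - [[0, 0, 0], 0]
    - [[0, 0, 0], 0]
    - [[0, 0, 0], 0]
    - [[0, 0, 0], 0]
    - [[0, 0, 0], 0]
  grip: 0.53

```text
t: 49.9
eef_pos: [493.4, -55.9, 126.6]
tcp_rot: [-3.142, -0.0, -0.028]
ft_force: [-0.1, -0.3, 1.1]
opening: 0.463
grip_force: 0.0
```

>>> jog_arm:
  motion:
    - [[0, 0, -45], 0]
    - [[0, 0, -90], 0]
    - [[0, 0, -100], 0]

```text
t: 50.2
eef_pos: [494.7, -56.2, 230.6]
tcp_rot: [3.14, -0.006, -0.028]
ft_force: [-0.0, 0.0, 0.1]
opening: 0.469
grip_force: 0.0
```

>>> jog_arm:
  motion:
    - [[-10, -45, 0], 0]
    - [[-10, -90, 0], 0]
    - [[-10, -135, 0], 0]
    - [[-10, -180, 0], 0]
    - [[-10, -220, 0], 0]

```text
t: 50.7
eef_pos: [489.2, 166.3, 226.2]
tcp_rot: [-3.142, 0.0, -0.028]
ft_force: [0.7, -0.4, -0.2]
opening: 0.474
grip_force: 0.0
```

```bash
python3 home.py; python3 bars.py; python3 -c "
from h import *
p=read_camera('side');q=read_camera('top')
g=cv2.cvtColor(q['img'],cv2.COLOR_BGR2GRAY); print(g[237:247,421:433])
a=cv2.resize(p['img'][215:405,225:425],(600,570),interpolation=cv2.INTER_CUBIC)
cv2.imwrite('pics/t7.png',a)"
```

```text
pocket 1 iou,tilt,depth,off [(0.37, 54, 10, 4), (0.36, 54, 5, 4), (0.35, 54, 15, 4)]
pocket 2 iou,tilt,depth,off [(0.66, 42, 90, -4), (0.65, 39, 90, -4), (0.65, 36, 90, -4)]
pocket 3 iou,tilt,depth,off [(0.56, 54, 30, -4), (0.56, 54, 25, -4), (0.56, 54, 20, -4)]
pocket 4 iou,tilt,depth,off [(0.67, 36, 85, 0), (0.67, 33, 85, 0), (0.66, 42, 85, -4)]
[[164 101  39  32  40  41  42  41 114 150 125 120]
 [156  97  35  50  66  67  68  67 102 149 125 119]
 [156 113  44  48  59  62  61  61  76 148 125 119]
 [146 121  51  75 106 110 110 110 116 162 126 116]
 [145 122  52 104 180 187 187 186 186 182 122  99]
 [149 122  53  80 161 168 168 167 168 179 126 109]
 [138 119  54  25  43  46  46  45  47 169 131 119]
 [133 118  53  34  75  79  78  78  76 161 129 119]
 [133 134  61  31  68  70  70  70  74 163 137 121]
 [133 145  67  35  44  44  42  44  46 170 144 122]]
```

View pics/t7.png

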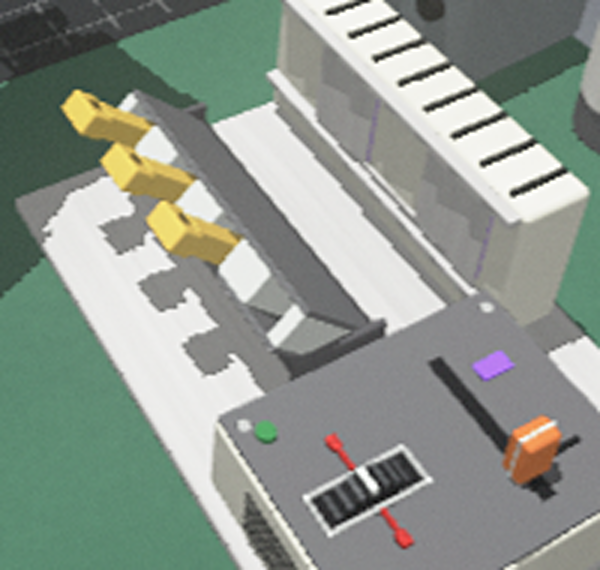

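All three bars stand equally deep at (100,118), (145,175) and (190,235), the tab is shut, and the wheel line is at (370,483) between the pointers. A numeric check of the wheel from the side view follows, along with the route to the tab.

```bash
python3 - <<'E'
from h import *
p=read_camera("side"); q=read_camera("top")
g=cv2.cvtColor(p["img"],cv2.COLOR_BGR2GRAY).astype(float)
c0=proj(p,(484.4,-353,91.7)); print("pred top",c0)
x0,y0=int(c0[0]),int(c0[1]); w=np.clip(g[y0-4:y0+6,x0-5:x0+6]-130,0,None)
print(w.astype(int))
for a in(-.1,0,.1): print(a,proj(p,(484.4-36*np.sin(a),-353,55.7+36*np.cos(a))))
b=p["img"].astype(int); r=b[...,2]-b[...,1]
for k in blobs((r>60).astype(np.uint8)[340:410,320:380],3):
  k=k+[320,340]; m=cv2.moments(k); print("red",m["m10"]/m["m00"],m["m01"]/m["m00"],cv2.boundingRect(k))
for X in((485.3,-322,81),(483.5,-385,81)): print(proj(p,X))
E
python3 plan.py 490,-100,226,-0.028 566.6,-385.8,226,-0.028 566.6,-385.8,114,-0.028
```

```text
pred top [348.46152954 373.55629642]
[[  0   3   1  27  53  46  23   0   0   0   0]
 [  0  24  75  58   0   0   0   0   0   0   0]
 [ 54 114 120  95   0   0   0   0   0   0   0]
 [  9 105 122 121  68   0   0   0   0   0   0]
 [  0  17 109 122  96   0   0   0   0   0   0]
 [  0   0  35 113 121  93   0   0   0   0   0]
 [  0   0   0  57 115 120  92   0   0   0   0]
 [  0   0   0   0 103 122 121  72   0   0   0]
 [  2   0   0   0  21 111 125 104   0   0   0]
 [  0   0   0   0   0  38  97  58   0   0   0]]
-0.1 [350.21544416 372.60464156]
0 [348.46152954 373.55629642]
0.1 [346.67300836 374.63587162]
red 357.38812785388126 391.5662100456621 (352, 384, 11, 14)
red 337.52046783625724 364.29239766081866 (333, 359, 11, 13)
[336.61451017 362.16307212]
[359.81447147 393.70859609]
rows 5 [[6.7, 219.5, 0.2], -0.001] -> [489.92, -56.08, 226.04, -0.03]
rows 1 [[1.3, 43.9, 0.1], 0.0] -> [490.0, -100.0, 226.0, -0.03]
rows 5 [[60.4, 202.5, -0.0], 0.0] -> [544.71, -304.14, 225.99, -0.03]
rows 2 [[24.1, 81.1, -0.0], 0.0] -> [566.6, -385.8, 226.0, -0.03]
rows 3 [[-0.0, -0.0, 112.0], 0.0] -> [566.6, -385.8, 114.0, -0.03]
```

Both views put the line 0.03–0.05 rad short, so I'll nudge the wheel by about 1.3 mm.

>>> jog_arm:
  motion:
    - [[1, 45, 0], 0]
    - [[2, 90, 0], 0]
    - [[3, 135, 0], 0]
    - [[4, 180, 0], 0]
    - [[5, 225, 0], 0]
  grip: 1

```text
t: 51.5
eef_pos: [487.6, -63.8, 226.6]
tcp_rot: [3.142, -0.0, -0.03]
ft_force: [0.6, -0.2, -0.0]
opening: 0.106
grip_force: 0.0
```

>>> jog_arm:
  motion:
    - [[1, 48, 0], 0]
    - [[3, 96, 0], 0]
    - [[4, 144, 0], 0]
    - [[5, 192, 0], 0]
    - [[6, 240, 0], 0]

```text
t: 52.0
eef_pos: [486.0, -304.1, 226.5]
tcp_rot: [-3.142, -0.0, -0.031]
ft_force: [0.8, 0.4, -0.6]
opening: 0.006
grip_force: 0.0
```

>>> jog_arm:
  motion:
    - [[1, 45, 40], 0]
    - [[1, 54, 80], 0]
    - [[1, 54, 80], 0]
    - [[1, 54, 80], 0]

```text
t: 52.4
eef_pos: [486.0, -355.4, 146.4]
tcp_rot: [-3.14, 0.001, -0.03]
ft_force: [0.1, 0.6, 1.2]
opening: 0.003
grip_force: 0.0
```

```bash
python3 plan.py 483,-353,120,-0.028
```

```text
rows 1 [[-3.1, -2.3, 26.4], -0.002] -> [483.0, -353.0, 120.0, -0.03]
```

>>> jog_arm:
  motion:
    - [[-3, -2, 15], 0]
    - [[-3, -2, 26], 0]
    - [[-3, -2, 26], 0]
    - [[-3, -2, 28], 0]
    - [[-3, -2, 28.5], 0]

```text
t: 52.9
eef_pos: [484.5, -352.7, 118.8]
tcp_rot: [3.141, -0.001, -0.028]
ft_force: [-0.7, 0.1, -0.5]
opening: 0.006
grip_force: 0.0
```

>>> jog_arm:
  motion:
    - [[0, 0, 1], 0]
    - [[0, 0, 2], 0]
    - [[0, 0, 2], 0]

```text
t: 53.2
eef_pos: [484.3, -352.9, 116.6]
tcp_rot: [3.141, -0.001, -0.028]
ft_force: [0.1, 1.1, 4.8]
opening: 0.002
grip_force: 2.4
```

>>> jog_arm:
  motion:
    - [[0, 0, 0.8], 0]
    - [[0, 0, 0.8], 0]
    - [[0.8, 0, 0.8], 0]
    - [[1.5, 0, 0.8], 0]
    - [[1.5, 0, 0.8], 0]

```text
t: 53.7
eef_pos: [486.1, -352.9, 116.5]
tcp_rot: [3.141, -0.002, -0.028]
ft_force: [-0.6, 1.8, 11.3]
opening: 0.007
grip_force: 5.6
```

>>> jog_arm:
  motion:
    - [[0, 0, -40], 0]
    - [[-40, 20, -60], 0]
    - [[-85, 40, -60], 0]
    - [[-85, 40, -60], 0]
  grip: 0.5

```text
t: 54.1
eef_pos: [395.9, -391.9, 176.0]
tcp_rot: [3.141, 0.0, -0.031]
ft_force: [0.3, 0.6, 0.1]
opening: 0.282
grip_force: 0.0
```

```bash
python3 -c "
from h import *
q=read_camera('top')
g=cv2.cvtColor(q['img'],cv2.COLOR_BGR2GRAY).astype(float)[237:246,425:429]; print(g.mean(1)); w=np.clip(g.mean(1)-68,0,None)[2:7]; print((w*np.arange(239,244)).sum()/w.sum())"
python3 plan.py 500,-385.8,175,-.028 566.6,-385.8,170,-0.028 566.6,-385.8,114,-0.028
```

```text
[ 59.5   62.75  73.75 178.25 182.   104.25  69.5   70.75  43.25]
240.6918767507003
rows 3 [[102.0, -8.8, 0.8], -0.003] -> [500.0, -385.8, 175.0, -0.03]
rows 2 [[66.6, -1.9, 5.0], -0.0] -> [566.6, -385.8, 170.0, -0.03]
rows 2 [[0.0, 0.0, 56.0], -0.0] -> [566.6, -385.8, 114.0, -0.03]
```

The line is on the mark (240.7, wanted about 240.75). Now open the shutter.

>>> jog_arm:
  motion:
    - [[40, -3, 0], 0]
    - [[80, -6, 0], 0]
    - [[125, -8, 0], 0]
    - [[168, -10, 0], 0]
    - [[168, -10, 0], 0]

```text
t: 54.65
eef_pos: [572.6, -383.5, 174.2]
tcp_rot: [3.142, -0.001, -0.025]
ft_force: [-1.1, 0.1, -0.1]
opening: 0.5
grip_force: 0.0
```

```bash
python3 plan.py 566.6,-385.8,114,-0.028
```

```text
rows 2 [[-5.9, 2.5, 60.2], 0.003] -> [566.6, -385.8, 114.0, -0.03]
```

>>> jog_arm:
  motion:
    - [[-4, 2, 0], 0]
    - [[-4, 2, 35], 0]
    - [[-4, 2, 60], 0]
    - [[-4, 2, 60], 0]

```text
t: 55.05
eef_pos: [561.5, -386.1, 112.1]
tcp_rot: [-3.138, 0.005, -0.029]
ft_force: [0.1, 0.9, -0.9]
opening: 0.499
grip_force: 0.0
```

>>> jog_arm:
  motion:
    - [[0, 0, 0], 0]
    - [[0, 0, 0], 0]
    - [[0, 0, 0], 0]
    - [[0, 0, 0], 0]
    - [[0, 0, 0], 0]
  grip: 1

```text
t: 55.55
eef_pos: [563.9, -385.4, 116.2]
tcp_rot: [-3.139, -0.0, -0.029]
ft_force: [-0.8, 9.0, 5.4]
opening: 0.168
grip_force: 30.0
```

>>> jog_arm:
  motion:
    - [[0, -11, 0], 0]
    - [[0, -22, 0], 0]
    - [[0, -33, 0], 0]
    - [[0, -44, 0], 0]
    - [[0, -55, 0], 0]

```text
t: 56.05
eef_pos: [565.5, -331.8, 116.2]
tcp_rot: [3.14, -0.002, -0.028]
ft_force: [-1.0, -1.8, 6.2]
opening: 0.167
grip_force: 30.0
```

>>> jog_arm:
  motion:
    - [[0, -2, 0], 0]
    - [[0, -4, 0], 0]
    - [[0, -6, 0], 0]
    - [[0, -8, 0], 0]
    - [[0, -8, 0], 0]

```text
t: 56.55
eef_pos: [565.7, -325.0, 116.2]
tcp_rot: [3.139, -0.002, -0.028]
ft_force: [-1.6, -7.6, 4.9]
opening: 0.168
grip_force: 30.0
```

>>> jog_arm:
  motion:
    - [[0, -1, 0], 0]
    - [[0, -2, 0], 0]
    - [[0, -2, 0], 0]
    - [[0, -2, 0], 0]

```text
t: 56.95
eef_pos: [565.8, -324.9, 116.2]
tcp_rot: [3.136, -0.003, -0.028]
ft_force: [-2.6, -15.9, 0.6]
opening: 0.169
grip_force: 30.0
```

>>> jog_arm:
  motion:
    - [[0, 2.5, 0], 0]
    - [[0, 2.5, 0], 0]
    - [[0, 2.5, 0], 0]
    - [[0, 2.5, 0], 0]
  grip: 0.5

```text
t: 57.35
eef_pos: [565.5, -324.0, 115.2]
tcp_rot: [-3.141, 0.0, -0.028]
ft_force: [0.4, -0.3, 0.1]
opening: 0.445
grip_force: 0.0
```

>>> jog_arm:
  motion:
    - [[0, 0, -45], 0]
    - [[0, 0, -90], 0]
    - [[-40, 20, -110], 0]
    - [[-85, 40, -110], 0]
    - [[-130, 60, -110], 0]

```text
t: 57.85
eef_pos: [432.6, -380.7, 225.9]
tcp_rot: [3.141, -0.001, -0.027]
ft_force: [0.0, -2.0, -0.2]
opening: 0.501
grip_force: 0.0
```

>>> jog_arm:
  motion:
    - [[-20, 0, 0], 0]
    - [[-20, 0, 0], 0]
    - [[-20, 0, 0], 0]

```text
t: 58.15
eef_pos: [414.1, -380.3, 225.5]
tcp_rot: [3.141, -0.001, -0.029]
ft_force: [0.5, -0.1, -0.6]
opening: 0.502
grip_force: 0.0
```

```bash
python3 home.py; python3 -c "
from h import *
p=read_camera('side');q=read_camera('top')
g=cv2.cvtColor(q['img'],cv2.COLOR_BGR2GRAY).astype(float)[237:246,425:429]; print(g.mean(1))
for r in(p,q): print([cv2.boundingRect(k) for k in blobs(mask(r['img'],(5,150,120),(16,255,255)),10)],[cv2.boundingRect(k) for k in blobs(mask(r['img'],(125,80,60),(150,255,255)),8)], [np.round(proj(r,(x,y,105)),1) for x,y in((567,-385.7),(568.7,-325.7))])
print([cv2.boundingRect(k) for k in blobs(mask(q['img'],(22,120,80),(33,255,255)),20)])"
```

```text
pocket 1 iou,tilt,depth,off [(0.1, 54, 10, 0), (0.1, 54, 10, -4), (0.09, 54, 80, -4)]
pocket 2 iou,tilt,depth,off [(0.29, 54, 20, 0), (0.29, 54, 15, 0), (0.28, 54, 25, 0)]
pocket 3 iou,tilt,depth,off [(0.5, 54, 30, -4), (0.5, 54, 25, -4), (0.49, 54, 20, -4)]
pocket 4 iou,tilt,depth,off [(0.65, 42, 85, -4), (0.65, 36, 85, 0), (0.64, 39, 85, -4)]
[ 59.75  62.75  74.5  179.25 171.75  58.75  41.    42.    24.5 ]
[] [(386, 332, 10, 9), (373, 284, 16, 23)] [array([402.5, 361.8]), array([378.5, 334.2])]
[(411, 204, 6, 10)] [(411, 196, 5, 9), (370, 181, 12, 3), (322, 181, 22, 2)] [array([438.1, 209.3]), array([415.9, 209.1])]
[(356, 231, 13, 21), (334, 231, 12, 21), (312, 230, 12, 22), (531, 148, 29, 26), (200, 148, 37, 34), (488, 142, 22, 26), (251, 86, 62, 25)]
```

```bash
python3 -c "
from cell import *
print(job_done())"
```

```text
the job is handed in; nothing more can be done
None
```

The job is handed in: I shut the shutter first, stood the three yellow T-bars that were there fully home in pockets 2–4, set the wheel's line level with the pointers, slid the shutter fully open last, and left the box and the green look-alike untouched.

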